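# Change over the bridge drilling jig

### The arm

A 6-joint arm with a two-finger parallel gripper is mounted at the origin on a cart in front of the work surface, level with it; the furniture and walls round the work are solid. World frame = base frame: x ahead of the robot, y to its left, z up, the work surface at z = 0. Lengths are in m, angles in degrees, forces in N, time in s.
With the tool pointing down it reaches from about 0.375 to 0.925 m from the base axis. Payload 5.7 kg.
Tool frame: the origin (TCP) lies at the very end of the fingers, on their centre line; the grasp point (between the pads) lies 19 mm behind it; z points along the fingers, y is the line along which they close (so a half turn about z gives the same grasp; the last joint's range is limited). The gripper opens to 88 mm and grips with 3 to 60 N. Pads are 20 mm wide; open, the fingers measure 115 mm over their backs; the gripper's body (75 mm by 178 mm) begins 61 mm behind the grasp point.
Start: joints at [-6.595, 20.558, 86.54, -0, 72.909, -6.595], TCP at [0.6, -0, 0.223] pointing down, gripper open.
Joint ranges: [-170.27, 170.27], [-57.76, 135], [12.27, 136.19], [-55.21, 235.2], [11.17, 155.16], [-170.74, 170.74]. Speed limits (degrees/s): [136.94, 136.94, 180, 180, 180, 180].

### API

Orientations are given as a 3x3 rotation matrix whose columns are the frame's x, y, z axes.
In Python, from plant import manip gives the robot as it stands. The module is installed in compiled form; this text tells all that it offers.
- The arm moves only by the tool send_rows, never from a script. Its argument "deltas" is a list of rows, each an object with "translation": the shift along the tool's x, y, z in m, a list of three; "spin": the turn about the tool's z in rad; "fingers": the finger opening in m, from 0 to 0.0878. A call has 1 to 8 rows; each row shifts and turns the commanded pose from where the row before left it, along the tool's axes as they then stand; what a row does not reach is not made up. A row lasts 1/12 s, in which the tool goes at most 41.7 mm and 7.16 degrees, less where a joint would pass 70% of its speed; a pose out of reach is approached as far as the arm can. A call with a gripper value outside its range is refused whole. The fingers move at their own pace and stop on an object; "force" is the grip in N (left out, the last holds). Time passes only in rows, so rows that do not move let the fingers close. It gives the time, the measured TCP pose, the force, the opening and the grip force at its end, in the units of the state.
- manip.state(): the state, without advancing time (a new reading comes with each control period).
- manip.grab_frame(name): name is "scene" or "side" or "wrist"; returns a dict with "image" (480x640x3 uint8, blue, green, red), "range_z" (480x640 float32, m along the optical axis (not along the pixel's ray), 0 where there is no reading), "mtx" (3x3 intrinsics, pixels), "view" (4x4, takes a point from world to camera coordinates); the wrist camera has in their place "hand_eye" (4x4, takes a point from camera to tool coordinates, whose origin is the TCP and whose axes are the flange's). Camera axes: x right, y down, z forward; pixel columns grow to the right and rows downward; lengths in m; the calibration is good to about 2 mm. A picture is of the moment at which its call begins: read the wrist's pose just before it.
- manip.close_job(): hands the job in; it is judged then, once.
Trained networks look in a picture, given as the dict that the camera call returned (one of the last four; its "shot" number tells which), for a name from the list of things; names that differ only in an ending like _2 or _b are one class to them, and where a whole thing is asked for, a point or a joint stands for the part that bears it (a point fixed in the world has none). Each returns a list of dicts, best first, with "confidence" (0 to 1); they miss things now and then, are a little off and sometimes report something else, mostly with a low value. They report only what shows in the picture. A call takes as long as a camera call.
- manip.find_in(query, picture): "extent" ([left, top, right, bottom] in pixels, round what is visible of it).
The state is a dict: "clock": time; "q": joint angles; "dq": joint speeds; "tau": joint torques, N m; "eef_pos": TCP position; "eef_rot": TCP orientation; "contact_force": force on the tool from outside, world axes, zero at the start; "torque": the same for the moment, N m; "finger_gap": finger opening in m; "grasp_force": force on a finger pad.
Only numpy, scipy, OpenCV 4.12 (cv2) and the standard library are available. Lean on these libraries where they do the work, as an engineer would, in place of code of your own. Each camera call takes 0.05 s, during which the arm holds its last target. There are 200 camera calls.

### The job

Change over the drilling jig: lift the guide bar off and lay it aside, pack every drilled bridge (the ones in the jig, with four pin holes) flat on the floor of the indigo tray, side by side in one layer, and seat every undrilled bridge from the bench flat in a pocket of the jig, turned so that its outline drops in. Only when all undrilled bridges are in, put the guide bar back and press it fully home over both pins, and do not disturb the other things on the bench.

Things in the scene. Friction and masses are not known exactly. Their poses are not given: they have to be found in the camera images.
- jig: Drilling jig fixed to the bench: ply base 124 x 236 mm under a pale nest plate, top 21 mm above the bench. Origin on the bench below the middle pocket; z up, +y along the row of three equal pockets, 56 mm apart. At both ends (y +-98..118, x -30..30 mm) an aluminium rail rises to 31 mm. Far side: two black knobs 27 mm high at x 72, y +-80 mm.
- pocket_0 (a point): Jig pocket at -y. Point on the pocket floor, 15 mm above the bench, 6 mm below the nest plate's top; axes as the jig's. A bridge is home when its origin is here and its x, y, z axes lie along these (not turned round). The pocket is the bridge's outline with 1.5 mm clearance all round; a seated bridge stands 8 mm out of it.
- pocket_1 (a point): Middle pocket, as pocket_0.
- pocket_2 (a point): Pocket at +y, as pocket_0.
- bar_seat (a point): Where the guide bar's origin is when the bar is home: centre of the jig at rail height, 31 mm above the bench, 2 mm above the tops of seated bridges; axes as the jig's. One upright steel pin on each rail, at x +16, y +-107 mm from here, 8 mm thick, 12 mm tall.
- guide_bar: Flat aluminium bar 56 x 236 x 10 mm (x, y, z) with brass bushes, 0.34 kg. Origin: centre of the underside. Two 11 mm round sockets at x +16, y +-107 mm go over the pins, only with its axes along the jig's. Starts home on the jig. Grip across the 56 mm width at its middle. Free bench to lay it on: right of the jig (-y), farther out than the tray.
- drilled_0: Drilled ukulele bridge, dark wood, four pin holes with pale rims in its top; shape, origin and axes as blank_0. Starts seated in a pocket under the guide bar. Neighbours in the jig leave 26 mm between bridges for the fingers. May be absent.
- drilled_1: Drilled bridge as drilled_0, in another pocket. May be absent.
- drilled_2: Drilled bridge as drilled_0, in another pocket. May be absent.
- blank_0: Undrilled bridge, dark wood, no holes, flat on the bench left of the jig, top up, any yaw, 45 g, 14 mm thick. Origin: underside, below the centre block (x +-22, y +-15 mm; flat faces y = -15 and +15 to grip). Wings, both with front edge y -15: long one x -52..-22, y up to +5; short one x 22..44, y up to +1, thinner at the ends. So it bulges to +y. May be absent.
- blank_1: Undrilled bridge as blank_0, elsewhere on the bench left of the jig. May be absent.
- blank_2: Undrilled bridge as blank_0, elsewhere on the bench left of the jig. May be absent.
- indigo_tray: Open indigo plastic tray, fixed, 140 (x) x 170 (y) mm over the rim, 54 mm high. Origin: centre of its underside. Inside: 112 mm (x) by 140 mm (y), floor 3 mm above the bench. Three bridges fit side by side across y, with their length along x.
- caliper: Bystander: digital caliper lying behind the jig, 62 x 190 x 14 mm; leave it alone.
- tuner_tin: Bystander: round tin with a blue lid, 72 mm wide, 28 mm high; leave it alone.

How it is judged (in metres and radians):
On the way, in this order (a step that is already met when the one before it is completed fails the run):
1. the guide bar is off the jig (horizontal distance between guide_bar and bar_seat above 0.085 m), for 0.2 s.
2. every undrilled bridge is seated in a pocket of the jig, the guide bar still off (((horizontal distance between blank_0 and pocket_0 below 0.004 m and z of blank_0 in the frame of pocket_0 between -0.0025 and 0.0025 m and angle between the x axis of blank_0 and the x axis of pocket_0, either way round below 0.06 rad and angle between blank_0's own z axis and vertical below 0.06 rad) or (horizontal distance between blank_0 and pocket_1 below 0.004 m and z of blank_0 in the frame of pocket_1 between -0.0025 and 0.0025 m and angle between the x axis of blank_0 and the x axis of pocket_1, either way round below 0.06 rad and angle between blank_0's own z axis and vertical below 0.06 rad) or (horizontal distance between blank_0 and pocket_2 below 0.004 m and z of blank_0 in the frame of pocket_2 between -0.0025 and 0.0025 m and angle between the x axis of blank_0 and the x axis of pocket_2, either way round below 0.06 rad and angle between blank_0's own z axis and vertical below 0.06 rad)) and ((horizontal distance between blank_1 and pocket_0 below 0.004 m and z of blank_1 in the frame of pocket_0 between -0.0025 and 0.0025 m and angle between the x axis of blank_1 and the x axis of pocket_0, either way round below 0.06 rad and angle between blank_1's own z axis and vertical below 0.06 rad) or (horizontal distance between blank_1 and pocket_1 below 0.004 m and z of blank_1 in the frame of pocket_1 between -0.0025 and 0.0025 m and angle between the x axis of blank_1 and the x axis of pocket_1, either way round below 0.06 rad and angle between blank_1's own z axis and vertical below 0.06 rad) or (horizontal distance between blank_1 and pocket_2 below 0.004 m and z of blank_1 in the frame of pocket_2 between -0.0025 and 0.0025 m and angle between the x axis of blank_1 and the x axis of pocket_2, either way round below 0.06 rad and angle between blank_1's own z axis and vertical below 0.06 rad)) and ((horizontal distance between blank_2 and pocket_0 below 0.004 m and z of blank_2 in the frame of pocket_0 between -0.0025 and 0.0025 m and angle between the x axis of blank_2 and the x axis of pocket_0, either way round below 0.06 rad and angle between blank_2's own z axis and vertical below 0.06 rad) or (horizontal distance between blank_2 and pocket_1 below 0.004 m and z of blank_2 in the frame of pocket_1 between -0.0025 and 0.0025 m and angle between the x axis of blank_2 and the x axis of pocket_1, either way round below 0.06 rad and angle between blank_2's own z axis and vertical below 0.06 rad) or (horizontal distance between blank_2 and pocket_2 below 0.004 m and z of blank_2 in the frame of pocket_2 between -0.0025 and 0.0025 m and angle between the x axis of blank_2 and the x axis of pocket_2, either way round below 0.06 rad and angle between blank_2's own z axis and vertical below 0.06 rad)) and horizontal distance between guide_bar and bar_seat above 0.05 m), for 0.2 s.
At the end, for the whole second after the job is handed in: Undrilled bridges seated in pockets (4 mm, 0.06 rad, underside within 2.5 mm of the pocket floor); drilled bridges flat on the tray's floor inside its walls (underside at most 6 mm above it, tilt under 0.15 rad); guide bar home on both pins (4 mm, 0.05 rad, within 2 mm of the rails); all at rest (horizontal distance between guide_bar and bar_seat below 0.004 m and z of guide_bar in the frame of bar_seat between -0.003 and 0.002 m and angle between the x axis of guide_bar and the x axis of bar_seat, either way round below 0.05 rad and angle between guide_bar's own z axis and vertical below 0.04 rad and ((horizontal distance between blank_0 and pocket_0 below 0.004 m and z of blank_0 in the frame of pocket_0 between -0.0025 and 0.0025 m and angle between the x axis of blank_0 and the x axis of pocket_0, either way round below 0.06 rad and angle between blank_0's own z axis and vertical below 0.06 rad) or (horizontal distance between blank_0 and pocket_1 below 0.004 m and z of blank_0 in the frame of pocket_1 between -0.0025 and 0.0025 m and angle between the x axis of blank_0 and the x axis of pocket_1, either way round below 0.06 rad and angle between blank_0's own z axis and vertical below 0.06 rad) or (horizontal distance between blank_0 and pocket_2 below 0.004 m and z of blank_0 in the frame of pocket_2 between -0.0025 and 0.0025 m and angle between the x axis of blank_0 and the x axis of pocket_2, either way round below 0.06 rad and angle between blank_0's own z axis and vertical below 0.06 rad)) and ((horizontal distance between blank_1 and pocket_0 below 0.004 m and z of blank_1 in the frame of pocket_0 between -0.0025 and 0.0025 m and angle between the x axis of blank_1 and the x axis of pocket_0, either way round below 0.06 rad and angle between blank_1's own z axis and vertical below 0.06 rad) or (horizontal distance between blank_1 and pocket_1 below 0.004 m and z of blank_1 in the frame of pocket_1 between -0.0025 and 0.0025 m and angle between the x axis of blank_1 and the x axis of pocket_1, either way round below 0.06 rad and angle between blank_1's own z axis and vertical below 0.06 rad) or (horizontal distance between blank_1 and pocket_2 below 0.004 m and z of blank_1 in the frame of pocket_2 between -0.0025 and 0.0025 m and angle between the x axis of blank_1 and the x axis of pocket_2, either way round below 0.06 rad and angle between blank_1's own z axis and vertical below 0.06 rad)) and ((horizontal distance between blank_2 and pocket_0 below 0.004 m and z of blank_2 in the frame of pocket_0 between -0.0025 and 0.0025 m and angle between the x axis of blank_2 and the x axis of pocket_0, either way round below 0.06 rad and angle between blank_2's own z axis and vertical below 0.06 rad) or (horizontal distance between blank_2 and pocket_1 below 0.004 m and z of blank_2 in the frame of pocket_1 between -0.0025 and 0.0025 m and angle between the x axis of blank_2 and the x axis of pocket_1, either way round below 0.06 rad and angle between blank_2's own z axis and vertical below 0.06 rad) or (horizontal distance between blank_2 and pocket_2 below 0.004 m and z of blank_2 in the frame of pocket_2 between -0.0025 and 0.0025 m and angle between the x axis of blank_2 and the x axis of pocket_2, either way round below 0.06 rad and angle between blank_2's own z axis and vertical below 0.06 rad)) and x of drilled_0 in the frame of indigo_tray between -0.056 and 0.056 m and y of drilled_0 in the frame of indigo_tray between -0.072 and 0.072 m and z of each of drilled_0, drilled_1, drilled_2 in the frame of indigo_tray below 0.009 m and angle between each of drilled_0, drilled_1, drilled_2's own z axis and vertical below 0.15 rad and x of drilled_1 in the frame of indigo_tray between -0.056 and 0.056 m and y of drilled_1 in the frame of indigo_tray between -0.072 and 0.072 m and x of drilled_2 in the frame of indigo_tray between -0.056 and 0.056 m and y of drilled_2 in the frame of indigo_tray between -0.072 and 0.072 m and linear speed of each of drilled_0, drilled_1, drilled_2, blank_0, blank_1, blank_2, guide_bar below 0.02 m/s); the robot touches nothing.
It fails at once if the caliper is pushed out of its place (distance of caliper from where it was at the start of the episode above 0.03 m).
It fails at once if the tuner tin is pushed out of its place (distance of tuner_tin from where it was at the start of the episode above 0.03 m).
Of drilled_0, drilled_1, drilled_2 only 2 to 3 are there at a start; the rules pass over those that are not, and their reading is None.
Of blank_0, blank_1, blank_2 only 2 to 3 are there at a start; the rules pass over those that are not, and their reading is None.
At some moment in a run one of blank_0, blank_1, blank_2 may be knocked a few centimetres aside while the robot is not near it.
Once in a run the grip may slacken for a moment while it holds something.
It also fails if it takes over 208 s, if anything falls off the work surface, if the arm or the gripper's body presses on something with over 40 N, if the wrist force passes 120 N, or if a joint passes its speed limit or range.

## Working session

There is one attempt and no reset: what is moved stays moved. The work goes in short steps, Python scripts to look and compute and a tool call to move; the robot and the scene stay as the last step left them, time stands still between calls to the robot, and variables do not carry over. Pictures are saved under pics/ and viewed, at most 14 in all, crops included, and the job is handed in when it is done.

Besides the shell and the picture viewer there is one more tool, called after ">>>" as name([rows], argument=value, ...), one row to a line, values as JSON. send_rows: Moves the arm, as the interface text tells. Its arguments: {"type":"object","properties":{"deltas":{"type":"array","items":{"type":"object","properties":{"translation":{"type":"array","items":{"type":"number"}},"spin":{"type":"number"},"fingers":{"type":"number"}}}},"force":{"type":"number"}},"required":["deltas"]}

```bash
ls; mkdir -p pics; cat > h.py <<'E'
import numpy as np, cv2
from plant import manip
def cloud(f,s=None):
    K=f["mtx"];z=f["range_z"];v,u=np.mgrid[0:480,0:640]
    P=np.stack([(u-K[0,2])*z/K[0,0],(v-K[1,2])*z/K[1,1],z,np.ones_like(z)],-1)
    if "view" in f: T=np.linalg.inv(f["view"])
    else:
        B=np.eye(4);B[:3,:3]=s["eef_rot"];B[:3,3]=s["eef_pos"];T=B@f["hand_eye"]
    W=(P@T.T)[...,:3]; W[z<=0]=np.nan
    return W
E
python3 - <<'E'
from h import *
s=manip.state();print(s)
for n in ["scene","side"]:
    f=manip.grab_frame(n);cv2.imwrite(f"pics/{n}0.png",f["image"]);np.savez(f"{n}0.npz",**{k:v for k,v in f.items()})
    W=cloud(f)
    for q in ["jig","guide_bar","drilled_0","blank_0","indigo_tray","caliper","tuner_tin"]:
        for d in manip.find_in(q,f):
            l,t,r,b=d["extent"];c=W[int((t+b)/2),int((l+r)/2)]
            print(n,q,round(d["confidence"],2),np.round(d["extent"]),np.round(c,3))
E
```

```text
pics
{'clock': 0.0, 'q': array([-6.59547331e+00,  2.05984191e+01,  8.65971060e+01, -1.56407812e-03,
        7.29069515e+01, -6.59495738e+00]), 'dq': array([-0.12226527, -0.03826306,  0.17889823, -0.01891558,  0.02427247,
       -0.07301036]), 'tau': array([-2.01257943e-03, -5.15376234e+01, -2.70722097e+01,  6.73234044e-02,
        3.48843460e-02, -1.61260368e-04]), 'eef_pos': array([5.99333658e-01, 5.17263980e-05, 2.21817042e-01]), 'eef_rot': array([[ 1.11756410e-06,  9.99998416e-01, -1.77971243e-03],
       [ 9.99999984e-01, -7.98087529e-07,  1.79510920e-04],
       [ 1.79509215e-04, -1.77971260e-03, -9.99998400e-01]]), 'contact_force': array([-0.86572099, -0.64921893,  0.34805031]), 'torque': array([0.0153368 , 0.02712743, 0.01004413]), 'grasp_force': 0.0, 'finger_gap': 0.08768402954707932}
scene jig 0.76 [276. 205. 367. 295.] [ 0.566 -0.005  0.041]
scene jig 0.48 [242. 198. 277. 257.] [ 0.746 -0.007  0.015]
scene guide_bar 0.76 [296. 202. 348. 280.] [ 0.577 -0.028  0.04 ]
scene blank_0 0.85 [212. 384. 265. 418.] [0.518 0.362 0.017]
scene blank_0 0.78 [214. 294. 232. 336.] [0.659 0
[... 183 characters left out ...]
 0.748 -0.006  0.015]
scene tuner_tin 0.95 [207. 251. 240. 284.] [0.732 0.143 0.029]
side jig 0.96 [297. 227. 374. 278.] [0.547 0.045 0.043]
side guide_bar 0.63 [318. 222. 360. 261.] [ 0.57  -0.012  0.043]
side drilled_0 0.47 [342. 247. 354. 254.] [ 0.542 -0.015  0.022]
side drilled_0 0.44 [298. 221. 376. 276.] [0.552 0.026 0.044]
side blank_0 0.9 [250. 323. 298. 350.] [0.512 0.37  0.014]
side blank_0 0.76 [301. 288. 333. 308.] [0.506 0.205 0.014]
side blank_0 0.49 [244. 278. 264. 300.] [0.652 0.248 0.016]
side indigo_tray 0.71 [388. 182. 460. 226.] [ 0.487 -0.438  0.002]
side caliper 0.74 [269. 225. 294. 255.] [0.746 0.    0.01 ]
side tuner_tin 0.77 [240. 251. 269. 271.] [0.716 0.161 0.031]
```

View pics/scene0.png

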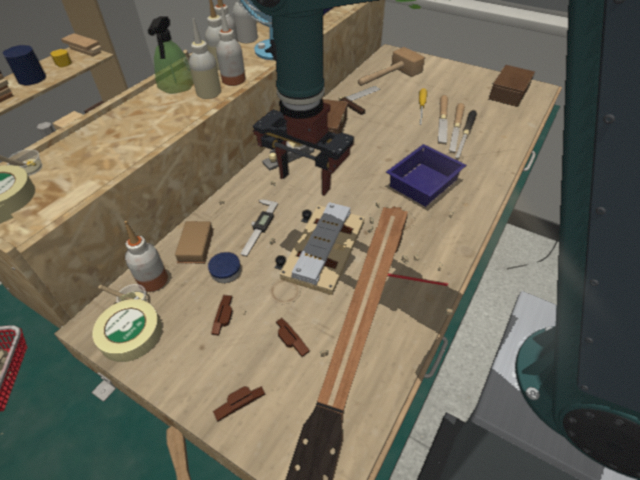

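```bash
python3 - <<'E'
from h import *
s=manip.state();f=manip.grab_frame("wrist");cv2.imwrite("pics/w0.png",f["image"])
np.savez("w0.npz",**f);W=cloud(f,s);print(f["hand_eye"],f["mtx"])
m=(W[...,2]>.034)&(W[...,2]<.048)&(abs(W[...,0]-.57)<.12)
p=W[m][:,:2];print(m.sum(),np.median(W[m][:,2]),cv2.minAreaRect(p.astype(np.float32)),p.min(0),p.max(0))
# tray from scene
g=np.load("scene0.npz");V=cloud(g)
for lo,hi in [(.05,.06),(-.0,.008)]:
    m=(V[...,2]>lo)&(V[...,2]<hi);m[:, :380]=0;m[:,470:]=0;m[:140]=0;m[210:]=0
    p=V[m];print(lo,m.sum(),np.percentile(p,[1,50,99],axis=0))
    print(cv2.minAreaRect(p[:,:2].astype(np.float32)))
E
```

```text
[[-9.61636001e-05 -9.68670873e-01 -2.48348001e-01  6.67579953e-02]
 [ 9.99999396e-01  1.78852780e-04 -1.08482057e-03  1.79043467e-05]
 [ 1.09525182e-03 -2.48347956e-01  9.68670271e-01 -1.62102399e-01]
 [ 0.00000000e+00  0.00000000e+00  0.00000000e+00  1.00000000e+00]] [[414.05694574   0.         320.07225252]
 [  0.         414.05694574 241.07600436]
 [  0.           0.           1.        ]]
15449 0.04123179092568474 ((0.5790104866027832, -0.02671746164560318), (0.05634517967700958, 0.21396508812904358), 10.611494064331055) [ 0.53213124 -0.12734865] [0.62628989 0.08290034]
0.05 668 [[ 0.38650928 -0.47332475  0.05050875]
 [ 0.46479155 -0.37467504  0.05476452]
 [ 0.55018525 -0.28405921  0.05827126]]
((0.46861979365348816, -0.37965404987335205), (0.17503486573696136, 0.1422855108976364), 77.2382583618164)
-0.0 3346 [[ 3.43120215e-01 -6.04650466e-01  4.83295635e-05]
 [ 4.78039194e-01 -4.05061063e-01  2.18797089e-03]
 [ 6.37972812e-01 -2.54176552e-01  7.26487660e-03]]
((0.4755871295928955, -0.43111157417297363), (0.26587975025177, 0.32725006341934204), 26.13274574279785)
```

View pics/w0.png

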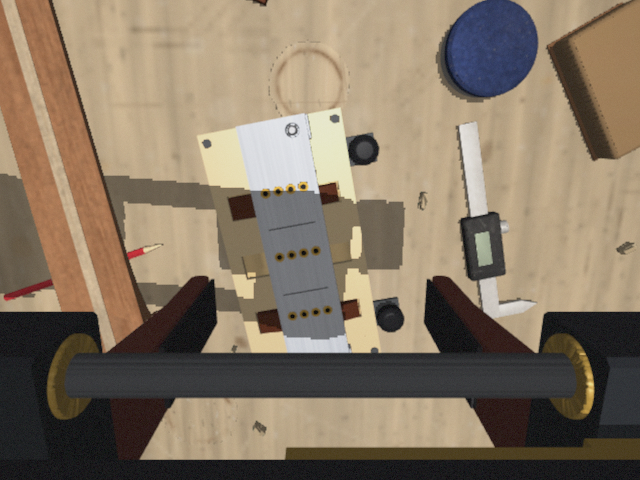

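```bash
cat >> h.py <<'E'
def plan(pos,yaw,cur=None):
    """yaw (deg) = direction of tool y in world (grip line); prints delta in tool frame after spin first"""
    s=manip.state() if cur is None else cur
    R=s["eef_rot"];cy=np.degrees(np.arctan2(R[1,1],R[0,1]))
    d=(yaw-cy+90)%180-90
    a=np.radians(cy+d);Y=np.array([np.cos(a),np.sin(a),0]);X=np.array([-np.sin(a),np.cos(a),0])
    D=np.array(pos)-s["eef_pos"]
    print("spin rad %.4f (after spin) tool dx %.1f dy %.1f dz %.1f mm"%(-np.radians(d),1e3*D@X,1e3*D@Y,-1e3*D[2]))
E
python3 - <<'E'
from h import *
g=np.load("scene0.npz");V=cloud(g).reshape(-1,3);V=V[~np.isnan(V[:,0])]
for x in np.arange(.9,.3,-.03):
    print("%.2f"%x,"".join("%4d"%(1e3*np.max(q)) if len(q:=V[(abs(V[:,0]-x)<.015)&(abs(V[:,1]-y)<.015)][:,2]) else "   ." for y in np.arange(.06,-.75,-.03)))
plan([.581,-.0375,.033],10.6)
E
```

```text
0.90   32   4   5  15   5   4   5   4   7  14  34  31   .   .   2   .   .   .   .   .   .   .   .   4   4   6   4   4
0.87   34   4   4  10   4   4   5   5   5  17  37  34  46   .   .   .   .   .   .  63  63   .   .  21  17   4  37  40
0.84   34   5   4   4   5   6   5   4   5  14  24  37  50   .   .   .   .   .   .  64  65   .  18  21  13  12  47  49
0.81    6   4   4   4   4  10   4  12  14   4   3   4  44  42  15   .  62  64  64  64  64  59  22  19  12   8   9  42
0.78    4   5  12  15  16  12   9   5   4   4   4   4   5   3   3   .  65  64  64  63  60   4  22  17   5   5   4   6
0.75   12  12  17  17  18  11   8   4   4   4   4   5   5   .   .   .  64  49   4   5   4   4  12   5   5   6   5   4
0.72   11  11  15  15   5   5   6   4   4   5   5   5   .   .   .   .   4   4   4   5   5   4   5   5   5   4   5   5
0.69    4 347 348 347   4  27   5   5   4   4   5   5   4   4   5   5   4   4   4   7   5   4   5   5   5   6   4   4
0.66   28 347 347 347  21  31  30  26   5   4   5   4   5   4   6   5   4   6   5   5   5   6   5   5   5   5   6   5
0.63  576 547 402 343  43  43  45  45 
[... 742 characters left out ...]
8  57  51   .  13  14  15  21  26  29  28  29
0.42   94  97 102 104 107 109 113 113   4   6   4  58  57  57  57  54   8  57   .  14  15  16  17   4   5   4   5   4
0.39   95  98 101 101  10  20  17   5   4   4   4   5   4   5  56  58  57  58   5   4   3   5   6   4   5   5   5   7
0.36    6   4   5   4  10   4  14   5   4   4   5   4  15   4   4   5   5   5   4   4   5   4   4   4   4   4   4   5
0.33    5   4   5   4  10   7  21   4   4   5   3   4   4   5   4   4   5   3   5   4   6   6   4   5   5   3   4   4
0.30    5   4   4   4   5  10   4   4   4   6   4   4   4   5   5   4   5   4   4   4   4   4   4   4   4   5   4   4
spin rad -0.1850 (after spin) tool dx -33.4 dy -25.6 dz 189.7 mm
```

>>> send_rows([
  {"spin": -0.0925, "fingers": 0.0878},
  {"spin": -0.0925},
  {"translation": [-0.0334, -0.0256, 0]},
  {"translation": [0, 0, 0.035]},
  {"translation": [0, 0, 0.035]},
  {"translation": [0, 0, 0.02]},
  {"translation": [0, 0, 0]},
])

```text
$.deltas[0]: bad value
```

```bash
python3 - <<'E'
from h import *
s=manip.state();print(s["eef_pos"],s["clock"]);f=manip.grab_frame("wrist")
W=cloud(f,s)
m=(W[...,2]>.036)&(W[...,2]<.048)&(abs(W[...,0]-.57)<.12)
p=W[m][:,:2];print(m.sum(),cv2.minAreaRect(p.astype(np.float32)))
plan([.581,-.0375,.033],10.6)
g=np.load("scene0.npz");V=cloud(g).reshape(-1,3);V=V[~np.isnan(V[:,0])]
for x in np.arange(.75,.3,-.03):
    print("%.2f"%x,"".join("%4d"%(1e3*np.max(q)) if len(q:=V[(abs(V[:,0]-x)<.015)&(abs(V[:,1]-y)<.015)][:,2]) else "   ." for y in np.arange(.5,-.2,-.03)))
E
```

```text
[ 6.00010822e-01 -8.89543825e-06  2.22676745e-01] 0.85
15424 ((0.5791127681732178, -0.026966720819473267), (0.05631012097001076, 0.21432313323020935), 10.58633804321289)
spin rad -0.1850 (after spin) tool dx -33.4 dy -25.6 dz 189.7 mm
0.75  -94 -93   5  40  40  40  41   5   5   5   5  33  33  32  10  12  12  17  18  18  11   4   4   4
0.72  -94 -94   4   4   4   4   5   6   4   5   4  32  33  33  11  11  11  15  12   5   5   6   4   5
0.69  -95 -94   5   5   4   4   5   5   5  17  15  10  33  33   5   4 348 348 346   4  27   5   4   4
0.66  -94 -94   5   5   6   4   4   9  18  18  18   5   5   4   4 320 347 347 347  24  31  26  21   5
0.63  -94 -67   5   4   5   6   4   6  17  16  14   4   5   4  28 576 547 343  25  43  45  45  43   4
0.60  -68 -66   5   5   5   6   5   4   5   5   5   4   6   5 582 583 552  45  44  45  45  46  45   5
0.57  -65 -67   5   4   4   5   5   4   5   5  11  10   4   5 588 588 560 556 440  45  46  44  44   5
0.54  -67 -80   5  16  18  17  15   4   4   5  20  17   5   5 594 589 348 348 346  25  28  25  25  16
0.51    . -95   4   5  18  19  17   5   4  18  18  15   6   4 600  25 348 347 348  24  23  16  17  14
0.48    . -96   5   5   5   9  14   4   5  15  16   4   4   4 606   4   5   4   4 105 108 111 101   .
0.45    .   .   5   4   4   4   4   5   4   5  19   4   5   4 612  94  97 101 104 108 112 113 102   5
0.42    .   .   5   4   4   6   6   4   4  74  79  83  85  89  92  95  99 102 106 108 111 113  90   6
0.39    .   .   4  36  49  58  68  71  74  77  82  85  87  92  93  96  98 101 100   9  20  15   5   4
0.36    .   .   .  37  47  59  70  72  76  79  82  84  86  86   6   4   4   5   5  10  13  14   5   4
0.33    .   .   .  37  47  58  69  71   5   4   5   5   6   4   5   5   5   5   4  10  19  21   4   3
0.30    .   .   .   .  46  45   4   4   4   5   5   4   5   4   5   5   4   4   5  10   8   4   3   5
```

>>> send_rows([
  {"translation": [0, 0, 0], "spin": -0.0925, "fingers": 0.0878},
  {"translation": [0, 0, 0], "spin": -0.0925, "fingers": 0.0878},
  {"translation": [-0.0334, -0.0256, 0], "spin": 0, "fingers": 0.0878},
  {"translation": [0, 0, 0.035], "spin": 0, "fingers": 0.0878},
  {"translation": [0, 0, 0.035], "spin": 0, "fingers": 0.0878},
  {"translation": [0, 0, 0], "spin": 0, "fingers": 0.0878},
  {"translation": [0, 0, 0], "spin": 0, "fingers": 0.0878},
])

```text
clock: 1.48
eef_pos: [0.5795, -0.0369, 0.1514]
eef_rot: [[-0.184, 0.983, -0.005], [0.983, 0.184, 0.001], [0.002, -0.004, -1.0]]
contact_force: [0.4, -0.4, 0.4]
finger_gap: 0.0878
grasp_force: 0.0
```

```bash
python3 - <<'E'
from h import *
s=manip.state();print(s["eef_pos"],s["clock"],s["contact_force"])
plan([.581,-.0375,.033],10.6)
E
```

```text
[ 0.57951153 -0.03694256  0.15143484] 1.4833 [ 0.43173935 -0.4095902   0.41979561]
spin rad -0.0002 (after spin) tool dx -0.8 dy 1.4 dz 118.4 mm
```

>>> send_rows([
  {"translation": [0, 0, 0.035], "spin": 0, "fingers": 0.0878},
  {"translation": [0, 0, 0.035], "spin": 0, "fingers": 0.0878},
  {"translation": [0, 0, 0.03], "spin": 0, "fingers": 0.0878},
  {"translation": [0, 0, 0.01], "spin": 0, "fingers": 0.0878},
  {"translation": [0, 0, 0.01], "spin": 0, "fingers": 0.0878},
  {"translation": [0, 0, 0], "spin": 0, "fingers": 0.0878},
  {"translation": [0, 0, 0], "spin": 0, "fingers": 0.05},
  {"translation": [0, 0, 0], "spin": 0, "fingers": 0.05},
], force=40)

```text
clock: 2.15
eef_pos: [0.5829, -0.0374, 0.0345]
eef_rot: [[-0.184, 0.983, 0.003], [0.983, 0.184, -0.001], [-0.001, 0.003, -1.0]]
contact_force: [0.2, 0.2, 0.0]
finger_gap: 0.0776
grasp_force: 0.0
```

>>> send_rows([
  {"translation": [0, 0, 0], "spin": 0, "fingers": 0.05},
  {"translation": [0, 0, 0], "spin": 0, "fingers": 0.05},
  {"translation": [0, 0, 0], "spin": 0, "fingers": 0.05},
  {"translation": [0, 0, 0], "spin": 0, "fingers": 0.05},
])

```text
clock: 2.48
eef_pos: [0.5816, -0.0373, 0.0334]
eef_rot: [[-0.184, 0.983, 0.001], [0.983, 0.184, -0.0], [-0.0, 0.001, -1.0]]
contact_force: [-0.6, -0.8, 5.1]
finger_gap: 0.0555
grasp_force: 40.0
```

>>> send_rows([
  {"translation": [0, 0, -0.01], "spin": 0, "fingers": 0.05},
  {"translation": [0, 0, -0.01], "spin": 0, "fingers": 0.05},
  {"translation": [0, 0, -0.02], "spin": 0, "fingers": 0.05},
  {"translation": [0, 0, -0.02], "spin": 0, "fingers": 0.05},
  {"translation": [0, 0, -0.02], "spin": 0, "fingers": 0.05},
  {"translation": [0, 0, -0.02], "spin": 0, "fingers": 0.05},
  {"translation": [0, 0, 0], "spin": 0, "fingers": 0.05},
])

```text
clock: 3.07
eef_pos: [0.5836, -0.0375, 0.137]
eef_rot: [[-0.184, 0.983, 0.006], [0.983, 0.184, -0.001], [-0.002, 0.006, -1.0]]
contact_force: [1.2, 0.4, -2.7]
finger_gap: 0.0553
grasp_force: 40.0
```

>>> send_rows([
  {"translation": [-0.02, 0.0066, 0], "spin": 0, "fingers": 0.05},
  {"translation": [-0.03, 0, 0], "spin": 0, "fingers": 0.05},
  {"translation": [-0.03, 0, 0], "spin": 0, "fingers": 0.05},
  {"translation": [-0.03, 0, 0], "spin": 0, "fingers": 0.05},
  {"translation": [-0.03, 0, 0], "spin": 0, "fingers": 0.05},
  {"translation": [-0.03, 0, 0], "spin": 0, "fingers": 0.05},
  {"translation": [-0.03, 0, 0], "spin": 0, "fingers": 0.05},
  {"translation": [-0.03, 0, 0], "spin": 0, "fingers": 0.05},
])

```text
clock: 3.73
eef_pos: [0.6291, -0.263, 0.1313]
eef_rot: [[-0.184, 0.983, -0.002], [0.983, 0.184, 0.001], [0.001, -0.002, -1.0]]
contact_force: [0.1, 0.1, -3.9]
finger_gap: 0.0558
grasp_force: 40.0
```

>>> send_rows([
  {"translation": [-0.03, 0, 0], "spin": 0, "fingers": 0.05},
  {"translation": [-0.03, 0, 0], "spin": 0, "fingers": 0.05},
  {"translation": [-0.03, 0, 0], "spin": 0, "fingers": 0.05},
  {"translation": [-0.0195, 0, 0], "spin": 0, "fingers": 0.05},
  {"translation": [0, 0, 0], "spin": 0, "fingers": 0.05},
  {"translation": [0, 0, 0], "spin": 0, "fingers": 0.05},
])

```text
clock: 4.23
eef_pos: [0.6491, -0.3704, 0.1309]
eef_rot: [[-0.182, 0.983, -0.002], [0.983, 0.182, 0.001], [0.002, -0.002, -1.0]]
contact_force: [0.2, 0.2, -3.2]
finger_gap: 0.0555
grasp_force: 40.0
```

```bash
python3 - <<'E'
from h import *
s=manip.state();f=manip.grab_frame("wrist");cv2.imwrite("pics/w1.png",f["image"])
W=cloud(f,s);print(s["eef_pos"])
m=(W[...,2]>.1)&(abs(W[...,0]-.65)<.08)&(W[...,1]>s["eef_pos"][1]+.02)
p=W[m];print(m.sum(),np.median(p[:,2]),cv2.minAreaRect(p[:,:2].astype(np.float32)))
plan([.65,-.37,.003],10.6)
E
```

```text
[ 0.64914253 -0.3704443   0.13087848]
96847 0.2258119757657016 ((0.6440580487251282, -0.3034326136112213), (0.1090022549033165, 0.0940212532877922), 0.003326822305098176)
spin rad -0.0008 (after spin) tool dx -1.0 dy 0.7 dz 128.0 mm
```

View pics/w1.png

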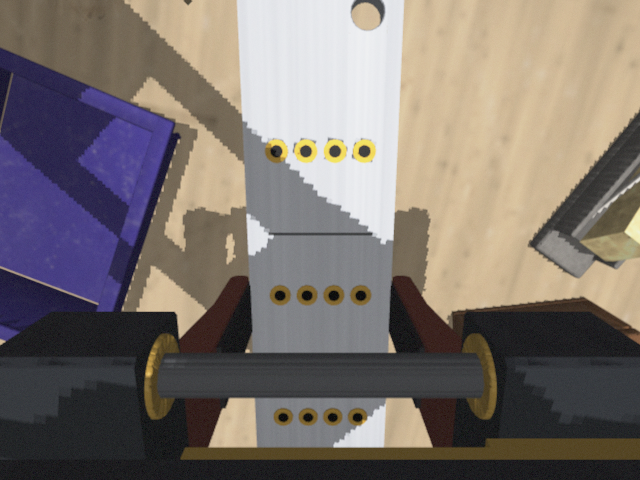

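>>> send_rows([
  {"translation": [0, 0, 0.03], "spin": 0, "fingers": 0.05},
  {"translation": [0, 0, 0.03], "spin": 0, "fingers": 0.05},
  {"translation": [0, 0, 0.03], "spin": 0, "fingers": 0.05},
  {"translation": [0, 0, 0.02], "spin": 0, "fingers": 0.05},
  {"translation": [0, 0, 0.01], "spin": 0, "fingers": 0.05},
  {"translation": [0, 0, 0.005], "spin": 0, "fingers": 0.05},
  {"translation": [0, 0, 0.004], "spin": 0, "fingers": 0.05},
  {"translation": [0, 0, 0], "spin": 0, "fingers": 0.05},
])

```text
clock: 4.95
eef_pos: [0.6506, -0.3695, 0.0041]
eef_rot: [[-0.184, 0.983, 0.001], [0.983, 0.184, -0.0], [-0.0, 0.0, -1.0]]
contact_force: [-0.0, 0.3, -4.2]
finger_gap: 0.0556
grasp_force: 40.0
```

```bash
python3 - <<'E'
from h import *
s=manip.state();f=manip.grab_frame("wrist");print(s["eef_pos"],s["contact_force"])
C=np.linalg.inv(f["hand_eye"])
for x in (-.056,0,.056,.107):
    p=C@[x,0.,-.008,1];u=f["mtx"]@p[:3];print(x,u[:2]/u[2])
E
```

```text
[ 0.65055456 -0.36946884  0.00406285] [-0.02895697  0.31159011 -4.15049165]
-0.056 [320.73204748 426.94205937]
0 [320.77400744 307.07922514]
0.056 [320.82364179 165.29369637]
0.107 [320.8774605   11.55516586]
```

>>> send_rows([
  {"translation": [0, 0, 0.0015], "spin": 0, "fingers": 0.05},
  {"translation": [0, 0, 0], "spin": 0, "fingers": 0.07},
  {"translation": [0, 0, 0], "spin": 0, "fingers": 0.0878},
  {"translation": [0, 0, 0], "spin": 0, "fingers": 0.0878},
  {"translation": [0, 0, 0], "spin": 0, "fingers": 0.0878},
  {"translation": [0, 0, -0.02], "spin": 0, "fingers": 0.0878},
  {"translation": [0, 0, -0.03], "spin": 0, "fingers": 0.0878},
  {"translation": [0, 0, -0.035], "spin": 0, "fingers": 0.0878},
])

```text
clock: 5.67
eef_pos: [0.6486, -0.3688, 0.0861]
eef_rot: [[-0.184, 0.983, -0.004], [0.983, 0.184, 0.002], [0.003, -0.003, -1.0]]
contact_force: [0.2, 0.3, 0.1]
finger_gap: 0.0874
grasp_force: 0.0
```

>>> send_rows([
  {"translation": [0, 0, -0.035], "spin": 0, "fingers": 0.0878},
  {"translation": [0.03, 0, -0.03], "spin": 0, "fingers": 0.0878},
  {"translation": [0.03, 0, -0.03], "spin": 0, "fingers": 0.0878},
  {"translation": [0.03, 0, -0.03], "spin": 0, "fingers": 0.0878},
  {"translation": [0.035, 0, -0.02], "spin": 0, "fingers": 0.0878},
  {"translation": [0.035, 0, 0], "spin": 0, "fingers": 0.0878},
  {"translation": [0.035, 0, 0], "spin": 0, "fingers": 0.0878},
  {"translation": [0.035, 0, 0], "spin": 0, "fingers": 0.0878},
])

```text
clock: 6.33
eef_pos: [0.608, -0.1439, 0.2319]
eef_rot: [[-0.184, 0.983, 0.002], [0.983, 0.184, -0.001], [-0.001, 0.002, -1.0]]
contact_force: [-0.1, 0.6, -0.4]
finger_gap: 0.0876
grasp_force: 0.0
```

>>> send_rows([
  {"translation": [0.035, 0, 0], "spin": 0, "fingers": 0.0878},
  {"translation": [0.035, 0, 0], "spin": 0, "fingers": 0.0878},
  {"translation": [0.01, -0.006, 0], "spin": 0, "fingers": 0.0878},
  {"translation": [0, 0, 0], "spin": 0, "fingers": 0.0878},
  {"translation": [0, 0, 0], "spin": 0, "fingers": 0.0878},
  {"translation": [0, 0, 0], "spin": 0, "fingers": 0.0878},
])

```text
clock: 6.83
eef_pos: [0.5882, -0.069, 0.2309]
eef_rot: [[-0.183, 0.983, 0.001], [0.983, 0.183, -0.001], [-0.001, 0.001, -1.0]]
contact_force: [-0.4, -0.6, -0.6]
finger_gap: 0.0877
grasp_force: 0.0
```

```bash
python3 - <<'E'
from h import *
s=manip.state();f=manip.grab_frame("wrist");cv2.imwrite("pics/w2.png",f["image"])
np.savez("w2.npz",eef_rot=s["eef_rot"],eef_pos=s["eef_pos"],**f)
W=cloud(f,s);print(s["eef_pos"])
for q in ("drilled_0","jig"):
  for d in manip.find_in(q,f): print(q,d["confidence"],np.round(d["extent"]))
E
```

```text
[ 0.58817692 -0.0690118   0.23087983]
drilled_0 0.87 [258.  88. 369. 129.]
drilled_0 0.72 [263. 219. 368. 252.]
drilled_0 0.35 [243.  25. 425. 302.]
jig 0.64 [236.  25. 421. 300.]
```

View pics/w2.png

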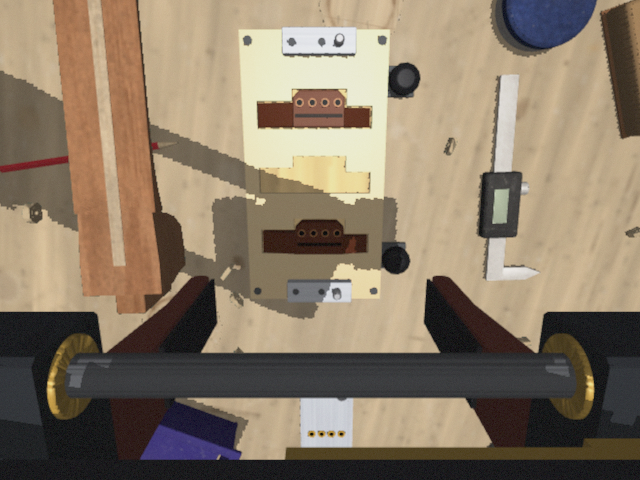

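```bash
cat >> h.py <<'E'
def bridge_fit(W,img,c0,yaw0,top=.014,zb=0.0,r=.075):
    """fit bridge outline (known polygon) to brown mask points near c0"""
    from scipy.optimize import minimize
    from scipy.ndimage import distance_transform_edt as edt
    hsv=cv2.cvtColor(img,cv2.COLOR_BGR2HSV)
    m=(hsv[...,2]<130)&(hsv[...,1]>90)&((hsv[...,0]<14)|(hsv[...,0]>170))
    m&=(W[...,2]>zb+.003)&(W[...,2]<zb+.03)&(np.hypot(W[...,0]-c0[0],W[...,1]-c0[1])<r)
    m=cv2.morphologyEx(m.astype(np.uint8),cv2.MORPH_OPEN,np.ones((3,3)))
    n,L,st,_=cv2.connectedComponentsWithStats(m)
    k=1+np.argmax(st[1:,4]);P=W[L==k][:,:2]
    poly=np.array([[-52,-15],[44,-15],[44,1],[22,1],[22,15],[-22,15],[-22,5],[-52,5]])*1e-3
    S=2000;N=400;M=np.zeros((N,N),np.uint8);cv2.fillPoly(M,[np.int32(np.round(poly*S+N/2))],1)
    sd=(edt(1-M)-edt(M))/S
    # rasterise the points on a grid too, cost = symmetric difference
    def cost(v):
        c,s=np.cos(v[2]),np.sin(v[2]);d=P-v[:2];q=np.stack([c*d[:,0]+s*d[:,1],-s*d[:,0]+c*d[:,1]],1)
        i=np.clip(np.round(q*S+N/2).astype(int),0,N-1);o=np.clip(sd[i[:,1],i[:,0]],0,None)
        return np.mean(np.minimum(o,.02)**2)*1e6
    best=None;mc=P.mean(0)
    for y in (np.radians(yaw0)+np.array([0.]) if yaw0 is not None else np.radians(np.arange(0,360,15))):
        o=np.array([-.003*np.cos(y)+.002*np.sin(y),-.003*np.sin(y)-.002*np.cos(y)])
        r_=minimize(cost,[*(mc-o),y],method="Nelder-Mead",options=dict(initial_simplex=np.array([[*(mc-o),y],[*(mc-o+[.004,0]),y],[*(mc-o+[0,.004]),y],[*(mc-o),y+.15]]),xatol=1e-5,fatol=1e-6))
        if best is None or r_.fun<best.fun: best=r_
    v=best.x
    # area centroid check (one-sided cost is flat inside): use remaining slack by centring
    return v[:2],np.degrees(v[2]),best.fun,len(P),np.median(W[L==k][:,2])
E
python3 - <<'E'
from h import *
g=np.load("w2.npz");W=cloud(g,g)
m=(W[...,2]>.013)&(W[...,2]<.036);m[:20]=0;m[305:]=0;m[:,:230]=0;m[:,395:]=0
m=cv2.morphologyEx(m.astype(np.uint8),cv2.MORPH_OPEN,np.ones((21,21)))
n,L,st,_=cv2.connectedComponentsWithStats(m);k=1+np.argmax(st[1:,4]);P=W[L==k]
r=cv2.minAreaRect(P[:,:2].astype(np.float32));print(r,np.median(P[:,2]))
c,yaw=np.array(r[0]),r[2]
a=np.radians(yaw if yaw<45 else yaw-90);X=np.array([np.cos(a),np.sin(a)]);Y=np.array([-X[1],X[0]])
q=P[:,:2]-c;Q=np.stack([q@X,q@Y],1);print(np.percentile(Q,[.2,50,99.8],axis=0))
print("bench z",np.nanmedian(W[100:280,430:470,2]))
for y in (-.056,.056):
    o=c+Y*y; b=bridge_fit(W,g["image"],o,np.degrees(a),zb=.015); d=b[0]-o;print(y,o,b,"jig frame",d@X,d@Y)
E
```

```text
((0.5663008093833923, 0.020747996866703033), (0.12417148053646088, 0.11639156192541122), 10.765060424804688) 0.02151012171759964
[[-0.06094955 -0.05724516]
 [-0.00209608  0.01236335]
 [ 0.06134463  0.05771473]]
bench z 8.02276047783268e-05
-0.056 [ 0.57676062 -0.03426648] (array([ 0.59084462, -0.09239324]), np.float64(10.136770907303159), np.float64(0.0), 1849, np.float64(0.028671077443173876)) jig frame 0.0029790992515214376 -0.05973445076266941
0.056 [0.555841   0.07576247] (array([0.54130166, 0.01207105]), np.float64(10.765060424804688), np.float64(0.0), 493, np.float64(0.0266768050132275)) jig frame -0.02617990277582236 -0.05985484916402012
```

```bash
python3 - <<'E'
s=open('h.py').read()
a=s.index("    # rasterise"); b=s.index("    best=None")
s=s[:a]+'''    T=1/(1+np.exp(np.clip(sd/.0007,-40,40)));At=T.sum()/S**2
    g=.0005;ij=np.round((P-P.min(0))/g).astype(int)+10;G=np.zeros(ij.max(0)+11,np.uint8);G[ij[:,0],ij[:,1]]=1
    G=cv2.morphologyEx(G,cv2.MORPH_CLOSE,np.ones((9,9)));P0=P;P=(np.argwhere(G)-10)*g+P.min(0)
    def cost(v):
        c,s=np.cos(v[2]),np.sin(v[2]);d=P-v[:2];q=np.stack([c*d[:,0]+s*d[:,1],-s*d[:,0]+c*d[:,1]],1)*S+N/2
        t=cv2.remap(T.astype(np.float32),q[:,:1].astype(np.float32),q[:,1:].astype(np.float32),cv2.INTER_LINEAR)
        I=t.sum()*g*g;return 1-I/(At+len(P)*g*g-I)
'''+s[b:]
s=s.replace("    # area centroid check (one-sided cost is flat inside): use remaining slack by centring\n","").replace("fatol=1e-6","fatol=1e-5")
open('h.py','w').write(s)
E
cat >> h.py <<'E'
JY=np.radians(10.6)
E
python3 - <<'E'
from h import *
g=np.load("w2.npz");W=cloud(g,g)
c=np.array([.581,-.0375]);a=np.radians(10.6)
for it in range(3):
    X=np.array([np.cos(a),np.sin(a)]);Y=np.array([-X[1],X[0]]);q=W[...,:2]-c;x=q@X;y=q@Y;z=W[...,2]
    m=(abs(x)<.066)&(abs(y)<.125)&(z>.0185)&(z<.034)
    m=cv2.morphologyEx(m.astype(np.uint8),cv2.MORPH_OPEN,np.ones((5,5)))>0
    r=cv2.minAreaRect(W[m][:,:2].astype(np.float32));print(m.sum(),r);c=np.array(r[0]);A=r[2] if r[2]<45 else r[2]-90;a=np.radians(A)
# pins: top z>.036
for sg in (-1,1):
    X=np.array([np.cos(a),np.sin(a)]);Y=np.array([-X[1],X[0]]);q=W[...,:2]-c;x=q@X;y=q@Y
    mm=(abs(x-.016)<.012)&(abs(y-sg*.107)<.012)&(z>.0385)&(z<.046);print("pin",mm.sum(),x[mm].mean(),y[mm].mean(),z[mm].mean())
for y in (-.056,.056):
    o=c+Y*y; b=bridge_fit(W,g["image"],o,np.degrees(a),zb=.015); d=b[0]-o;print(y,o,b,"off",d@X,d@Y)
E
```

```text
33931 ((0.5810010433197021, -0.037566229701042175), (0.13192050158977509, 0.2362775355577469), 10.567644119262695)
33931 ((0.5810010433197021, -0.037566229701042175), (0.13192050158977509, 0.2362775355577469), 10.567644119262695)
33931 ((0.5810010433197021, -0.037566229701042175), (0.13192050158977509, 0.2362775355577469), 10.567644119262695)
pin 65 0.016124878188182517 -0.10596149890496913 0.04249583158580854
pin 96 0.01603894190728015 0.10649448338720173 0.04259990973762617
-0.056 [ 0.59127123 -0.09261642] (array([ 0.59108113, -0.09245467]), np.float64(10.576795424177874), np.float64(0.1264025160684641), 8450, np.float64(0.02823127423620475)) off -0.00015721798583375723 0.00019386874135142684
0.056 [0.57073085 0.01748396] (array([0.53578863, 0.0058736 ]), np.float64(11.113890884112921), np.float64(0.7544218425491568), 2298, np.float64(0.025899016925046897)) off -0.03647887196185916 -0.005005167405711965
```

>>> send_rows([
  {"translation": [0, 0, 0], "spin": 0.112, "fingers": 0.044},
  {"translation": [0, 0, 0], "spin": 0.112, "fingers": 0.044},
  {"translation": [0, 0, 0], "spin": 0.112, "fingers": 0.044},
  {"translation": [0, 0, 0], "spin": 0.112, "fingers": 0.044},
  {"translation": [0, 0, 0], "spin": 0.112, "fingers": 0.044},
  {"translation": [0, 0, 0], "spin": 0.112, "fingers": 0.044},
  {"translation": [0, 0, 0], "spin": 0.112, "fingers": 0.044},
])

```text
clock: 7.57
eef_pos: [0.5878, -0.0689, 0.2303]
eef_rot: [[0.57, 0.822, -0.0], [0.822, -0.57, -0.0], [-0.0, -0.0, -1.0]]
contact_force: [0.5, 0.5, -0.0]
finger_gap: 0.046
grasp_force: 0.0
```

>>> send_rows([
  {"translation": [0, 0, 0], "spin": 0.112, "fingers": 0.044},
  {"translation": [0, 0, 0], "spin": 0.112, "fingers": 0.044},
  {"translation": [0, 0, 0], "spin": 0.112, "fingers": 0.044},
  {"translation": [0, 0, 0], "spin": 0.112, "fingers": 0.044},
  {"translation": [0, 0, 0], "spin": 0.112, "fingers": 0.044},
  {"translation": [0, 0, 0], "spin": 0.112, "fingers": 0.044},
  {"translation": [0, 0, 0], "spin": 0.115, "fingers": 0.044},
])

```text
clock: 8.15
eef_pos: [0.5878, -0.0689, 0.2303]
eef_rot: [[0.984, 0.177, -0.0], [0.177, -0.984, -0.0], [-0.0, 0.0, -1.0]]
contact_force: [-0.5, 0.1, 0.4]
finger_gap: 0.0442
grasp_force: 0.0
```

>>> send_rows([
  {"translation": [0, 0, 0], "spin": 0, "fingers": 0.044},
  {"translation": [0, 0, 0], "spin": 0, "fingers": 0.044},
])

```text
clock: 8.32
eef_pos: [0.5877, -0.0685, 0.2303]
eef_rot: [[0.983, 0.186, -0.0], [0.186, -0.983, -0.0], [-0.0, -0.0, -1.0]]
contact_force: [-0.6, -0.6, 0.6]
finger_gap: 0.0438
grasp_force: 0.0
```

```bash
sed -i 's/hsv\[...,2\]<130/hsv[...,2]<165/' h.py; python3 - <<'E'
from h import *
s=manip.state();print(s["eef_pos"],s["eef_rot"][:,1],s["q"],s["clock"])
plan([.5912,-.0924,.0235],-79.42)
g=np.load("w2.npz");W=cloud(g,g)
print(bridge_fit(W,g["image"],[.5707,.0176],10.58,zb=.015))
E
```

```text
[ 0.58767626 -0.06851     0.23032655] [ 1.85999290e-01 -9.82549879e-01 -1.67121094e-06] [-1.33333055e+01  1.94950733e+01  8.70297944e+01 -5.65967482e-03
  7.34875249e+01  6.59489049e+01] 8.3167
spin rad 0.0024 (after spin) tool dx -0.9 dy 24.1 dz 206.8 mm
(array([0.56973573, 0.01735059]), np.float64(10.638502583886895), np.float64(0.20128560098264903), 7718, np.float64(0.0281576308469762))
```

>>> send_rows([
  {"translation": [-0.001, 0.024, 0.03], "spin": 0.0024, "fingers": 0.044},
  {"translation": [0, 0, 0.035], "spin": 0, "fingers": 0.044},
  {"translation": [0, 0, 0.035], "spin": 0, "fingers": 0.044},
  {"translation": [0, 0, 0.035], "spin": 0, "fingers": 0.044},
  {"translation": [0, 0, 0.03], "spin": 0, "fingers": 0.044},
  {"translation": [0, 0, 0.02], "spin": 0, "fingers": 0.044},
  {"translation": [0, 0, 0.012], "spin": 0, "fingers": 0.044},
  {"translation": [0, 0, 0.006], "spin": 0, "fingers": 0.044},
], force=25)

```text
clock: 8.98
eef_pos: [0.5899, -0.0915, 0.0256]
eef_rot: [[0.983, 0.183, -0.003], [0.183, -0.983, 0.001], [-0.003, -0.001, -1.0]]
contact_force: [-1.2, 0.6, -0.2]
finger_gap: 0.0442
grasp_force: 0.0
```

>>> send_rows([
  {"translation": [0, 0, 0.004], "spin": 0, "fingers": 0.044},
  {"translation": [0, 0, 0], "spin": 0, "fingers": 0.044},
  {"translation": [0, 0, 0], "spin": 0, "fingers": 0.024},
  {"translation": [0, 0, 0], "spin": 0, "fingers": 0.024},
  {"translation": [0, 0, 0], "spin": 0, "fingers": 0.024},
  {"translation": [0, 0, 0], "spin": 0, "fingers": 0.024},
  {"translation": [0, 0, 0], "spin": 0, "fingers": 0.024},
])

```text
clock: 9.57
eef_pos: [0.5919, -0.0917, 0.0248]
eef_rot: [[0.983, 0.182, 0.002], [0.182, -0.983, -0.001], [0.002, 0.001, -1.0]]
contact_force: [-0.1, 0.4, 6.9]
finger_gap: 0.0293
grasp_force: 25.0
```

>>> send_rows([
  {"translation": [0, 0, -0.005], "spin": 0, "fingers": 0.024},
  {"translation": [0, 0, -0.01], "spin": 0, "fingers": 0.024},
  {"translation": [0, 0, -0.03], "spin": 0, "fingers": 0.024},
  {"translation": [0, 0, -0.035], "spin": 0, "fingers": 0.024},
  {"translation": [0, 0, -0.035], "spin": 0, "fingers": 0.024},
  {"translation": [0, 0, -0.035], "spin": 0, "fingers": 0.024},
  {"translation": [0, 0, -0.035], "spin": 0, "fingers": 0.024},
  {"translation": [0, 0, -0.035], "spin": 0, "fingers": 0.024},
])

```text
clock: 10.23
eef_pos: [0.5902, -0.0912, 0.2461]
eef_rot: [[0.983, 0.182, 0.0], [0.182, -0.983, 0.0], [0.0, 0.0, -1.0]]
contact_force: [0.2, -0.3, -1.7]
finger_gap: 0.0296
grasp_force: 25.0
```

>>> send_rows([
  {"translation": [-0.024, 0.0258, 0], "spin": 0, "fingers": 0.024},
  {"translation": [-0.024, 0.0258, 0], "spin": 0, "fingers": 0.024},
  {"translation": [-0.024, 0.0258, 0], "spin": 0, "fingers": 0.024},
  {"translation": [-0.024, 0.0258, 0], "spin": 0, "fingers": 0.024},
  {"translation": [-0.024, 0.0258, 0], "spin": 0, "fingers": 0.024},
  {"translation": [-0.024, 0.0258, 0], "spin": 0, "fingers": 0.024},
  {"translation": [-0.024, 0.0258, 0], "spin": 0, "fingers": 0.024},
  {"translation": [-0.024, 0.0258, 0], "spin": 0, "fingers": 0.024},
])

```text
clock: 10.9
eef_pos: [0.4381, -0.3302, 0.2444]
eef_rot: [[0.983, 0.182, 0.0], [0.182, -0.983, -0.0], [0.0, 0.0, -1.0]]
contact_force: [0.4, -0.6, -1.3]
finger_gap: 0.0295
grasp_force: 25.0
```

>>> send_rows([
  {"translation": [-0.024, 0.0258, 0], "spin": 0, "fingers": 0.024},
  {"translation": [0, 0, 0], "spin": 0.1, "fingers": 0.024},
  {"translation": [0, 0, 0], "spin": 0.1, "fingers": 0.024},
  {"translation": [0, 0, 0], "spin": 0.1, "fingers": 0.024},
  {"translation": [0, 0, 0], "spin": 0.1, "fingers": 0.024},
  {"translation": [0, 0, 0], "spin": 0, "fingers": 0.024},
  {"translation": [0, 0, 0], "spin": 0, "fingers": 0.024},
])

```text
clock: 11.48
eef_pos: [0.4204, -0.3587, 0.244]
eef_rot: [[0.977, -0.213, 0.0], [-0.213, -0.977, -0.0], [0.0, 0.0, -1.0]]
contact_force: [-0.3, 0.3, -0.8]
finger_gap: 0.0297
grasp_force: 25.0
```

```bash
python3 - <<'E'
from h import *
s=manip.state();f=manip.grab_frame("wrist");cv2.imwrite("pics/w3.png",f["image"])
np.savez("w3.npz",eef_rot=s["eef_rot"],eef_pos=s["eef_pos"],**f)
W=cloud(f,s);print(s["eef_pos"],s["finger_gap"],s["q"])
z=W[...,2];m=(z>.049)&(z<.06)
m&=(abs(W[...,0]-.47)<.12)&(abs(W[...,1]+.38)<.13)
P=W[m];r=cv2.minAreaRect(P[:,:2].astype(np.float32));print(m.sum(),r,P.min(0),P.max(0))
m2=(z>-.002)&(z<.01)&(abs(W[...,0]-.47)<.05)&(abs(W[...,1]+.38)<.05);print("floor",np.median(W[m2][:,2]))
E
```

```text
[ 0.4203809  -0.35874455  0.24401115] 0.02969480170708649 [-4.76374337e+01  1.55577670e+01  9.08118490e+01 -1.80425935e-03
  7.36257259e+01  5.46625835e+01]
8409 ((0.4679664969444275, -0.38124027848243713), (0.17086054384708405, 0.14043642580509186), 77.38773345947266) [ 0.38212927 -0.47812912  0.04900194] [ 0.55406364 -0.2828513   0.05713064]
floor 0.0031522133320744106
```

View pics/w3.png

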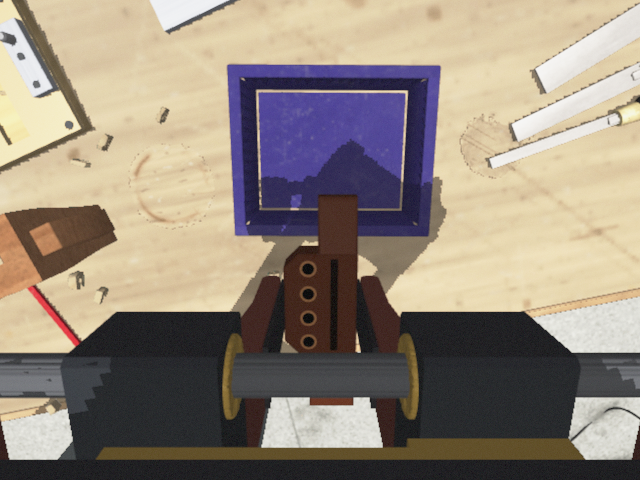

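```bash
python3 - <<'E'
from h import *
plan([.4654,-.4114,.0125],-102.6)
plan([.479,-.353,.0125],-102.6)
E
```

```text
spin rad 0.0056 (after spin) tool dx 55.3 dy 41.6 dz 231.4 mm
spin rad 0.0056 (after spin) tool dx 55.9 dy -18.4 dz 231.4 mm
```

>>> send_rows([
  {"translation": [0.028, 0.021, 0], "spin": 0.0056, "fingers": 0.024},
  {"translation": [0.0273, 0.0206, 0], "spin": 0, "fingers": 0.024},
  {"translation": [0, 0, 0.035], "spin": 0, "fingers": 0.024},
  {"translation": [0, 0, 0.035], "spin": 0, "fingers": 0.024},
  {"translation": [0, 0, 0.035], "spin": 0, "fingers": 0.024},
  {"translation": [0, 0, 0.035], "spin": 0, "fingers": 0.024},
  {"translation": [0, 0, 0.03], "spin": 0, "fingers": 0.024},
  {"translation": [0, 0, 0.03], "spin": 0, "fingers": 0.024},
])

```text
clock: 12.2
eef_pos: [0.4653, -0.4112, 0.0421]
eef_rot: [[0.976, -0.218, -0.0], [-0.218, -0.976, 0.0], [-0.0, -0.0, -1.0]]
contact_force: [-0.3, -0.8, -0.8]
finger_gap: 0.0297
grasp_force: 25.0
```

>>> send_rows([
  {"translation": [0, 0, 0.015], "spin": 0, "fingers": 0.024},
  {"translation": [0, 0, 0.01], "spin": 0, "fingers": 0.024},
  {"translation": [0, 0, 0.006], "spin": 0, "fingers": 0.024},
  {"translation": [0, 0, 0], "spin": 0, "fingers": 0.024},
  {"translation": [0, 0, 0], "spin": 0, "fingers": 0.024},
])

```text
clock: 12.62
eef_pos: [0.4661, -0.4122, 0.0134]
eef_rot: [[0.975, -0.22, 0.001], [-0.22, -0.975, -0.001], [0.001, 0.001, -1.0]]
contact_force: [0.4, 0.3, -0.3]
finger_gap: 0.0293
grasp_force: 25.0
```

>>> send_rows([
  {"translation": [0, 0, 0.001], "spin": 0, "fingers": 0.024},
  {"translation": [0, 0, 0], "spin": 0, "fingers": 0.04},
  {"translation": [0, 0, 0], "spin": 0, "fingers": 0.04},
  {"translation": [0, 0, 0], "spin": 0, "fingers": 0.04},
  {"translation": [0, 0, -0.01], "spin": 0, "fingers": 0.04},
  {"translation": [0, 0, -0.03], "spin": 0, "fingers": 0.04},
  {"translation": [0, 0, -0.035], "spin": 0, "fingers": 0.04},
  {"translation": [0, 0, -0.035], "spin": 0, "fingers": 0.04},
])

```text
clock: 13.28
eef_pos: [0.4649, -0.4111, 0.1228]
eef_rot: [[0.975, -0.221, -0.001], [-0.221, -0.975, 0.001], [-0.001, -0.001, -1.0]]
contact_force: [1.0, -1.4, 0.6]
finger_gap: 0.0399
grasp_force: 0.0
```

>>> send_rows([
  {"translation": [0, 0, -0.035], "spin": 0, "fingers": 0.04},
  {"translation": [0, 0, -0.035], "spin": 0, "fingers": 0.04},
  {"translation": [0, 0, -0.035], "spin": 0, "fingers": 0.044},
  {"translation": [0, 0, 0], "spin": -0.1, "fingers": 0.044},
  {"translation": [0, 0, 0], "spin": -0.1, "fingers": 0.044},
  {"translation": [0, 0, 0], "spin": -0.1, "fingers": 0.044},
  {"translation": [0, 0, 0], "spin": -0.105, "fingers": 0.044},
  {"translation": [0, 0, 0], "spin": 0, "fingers": 0.044},
])

```text
clock: 13.95
eef_pos: [0.4653, -0.4115, 0.2275]
eef_rot: [[0.983, 0.184, 0.0], [0.184, -0.983, -0.001], [0.0, 0.001, -1.0]]
contact_force: [-0.1, -0.3, 1.1]
finger_gap: 0.044
grasp_force: 0.0
```

```bash
python3 - <<'E'
from h import *
s=manip.state();print(s["eef_pos"])
plan([.5703,.0175,.0235],-79.42)
E
```

```text
[ 0.46533165 -0.41149586  0.22751703]
spin rad 0.0009 (after spin) tool dx 182.0 dy -402.4 dz 204.0 mm
```

>>> send_rows([
  {"translation": [0.014, -0.031, 0], "spin": 0, "fingers": 0.044},
  {"translation": [0.014, -0.031, 0], "spin": 0, "fingers": 0.044},
  {"translation": [0.014, -0.031, 0], "spin": 0, "fingers": 0.044},
  {"translation": [0.014, -0.031, 0], "spin": 0, "fingers": 0.044},
  {"translation": [0.014, -0.031, 0], "spin": 0, "fingers": 0.044},
  {"translation": [0.014, -0.031, 0], "spin": 0, "fingers": 0.044},
  {"translation": [0.014, -0.031, 0], "spin": 0, "fingers": 0.044},
  {"translation": [0.014, -0.031, 0], "spin": 0, "fingers": 0.044},
])

```text
clock: 14.62
eef_pos: [0.5308, -0.1458, 0.2271]
eef_rot: [[0.984, 0.177, 0.0], [0.177, -0.984, -0.0], [0.0, 0.0, -1.0]]
contact_force: [0.8, -0.6, 0.2]
finger_gap: 0.0441
grasp_force: 0.0
```

>>> send_rows([
  {"translation": [0.014, -0.031, 0], "spin": 0, "fingers": 0.044},
  {"translation": [0.014, -0.031, 0], "spin": 0, "fingers": 0.044},
  {"translation": [0.014, -0.031, 0], "spin": 0, "fingers": 0.044},
  {"translation": [0.014, -0.031, 0], "spin": 0, "fingers": 0.044},
  {"translation": [0.014, -0.0304, 0], "spin": 0.001, "fingers": 0.044},
  {"translation": [0, 0, 0.03], "spin": 0, "fingers": 0.044},
  {"translation": [0, 0, 0.035], "spin": 0, "fingers": 0.044},
  {"translation": [0, 0, 0.035], "spin": 0, "fingers": 0.044},
])

```text
clock: 15.28
eef_pos: [0.5728, 0.018, 0.1269]
eef_rot: [[0.984, 0.178, 0.004], [0.178, -0.984, -0.0], [0.003, 0.001, -1.0]]
contact_force: [1.0, -0.2, -0.9]
finger_gap: 0.0438
grasp_force: 0.0
```

>>> send_rows([
  {"translation": [0, 0, 0.03], "spin": 0, "fingers": 0.044},
  {"translation": [0, 0, 0.03], "spin": 0, "fingers": 0.044},
  {"translation": [0, 0, 0], "spin": 0, "fingers": 0.044},
  {"translation": [0, 0, 0], "spin": 0, "fingers": 0.044},
])

```text
clock: 15.62
eef_pos: [0.5704, 0.0172, 0.0658]
eef_rot: [[0.984, 0.178, -0.004], [0.178, -0.984, 0.0], [-0.003, -0.001, -1.0]]
contact_force: [-0.2, 0.2, 0.3]
finger_gap: 0.0435
grasp_force: 0.0
```

```bash
python3 - <<'E'
from h import *
s=manip.state();print(s["eef_pos"])
plan([.5703,.0175,.0235],-79.42)
E
```

```text
[0.57041487 0.01715186 0.06583385]
spin rad -0.0060 (after spin) tool dx -0.0 dy -0.4 dz 42.3 mm
```

>>> send_rows([
  {"translation": [0, 0, 0.02], "spin": -0.006, "fingers": 0.044},
  {"translation": [0, 0, 0.012], "spin": 0, "fingers": 0.044},
  {"translation": [0, 0, 0.007], "spin": 0, "fingers": 0.044},
  {"translation": [0, 0, 0.004], "spin": 0, "fingers": 0.044},
  {"translation": [0, 0, 0], "spin": 0, "fingers": 0.024},
  {"translation": [0, 0, 0], "spin": 0, "fingers": 0.024},
  {"translation": [0, 0, 0], "spin": 0, "fingers": 0.024},
  {"translation": [0, 0, 0], "spin": 0, "fingers": 0.024},
])

```text
clock: 16.28
eef_pos: [0.5725, 0.0173, 0.0247]
eef_rot: [[0.983, 0.185, 0.002], [0.185, -0.983, 0.0], [0.002, -0.0, -1.0]]
contact_force: [-0.3, 1.3, 6.4]
finger_gap: 0.0295
grasp_force: 25.0
```

>>> send_rows([
  {"translation": [0, 0, 0], "spin": 0, "fingers": 0.024},
  {"translation": [0, 0, -0.005], "spin": 0, "fingers": 0.024},
  {"translation": [0, 0, -0.01], "spin": 0, "fingers": 0.024},
  {"translation": [0, 0, -0.03], "spin": 0, "fingers": 0.024},
  {"translation": [0, 0, -0.035], "spin": 0, "fingers": 0.024},
  {"translation": [0, 0, -0.035], "spin": 0, "fingers": 0.024},
  {"translation": [0, 0, -0.035], "spin": 0, "fingers": 0.024},
  {"translation": [0, 0, -0.035], "spin": 0, "fingers": 0.024},
])

```text
clock: 16.95
eef_pos: [0.5711, 0.0169, 0.211]
eef_rot: [[0.983, 0.186, -0.0], [0.186, -0.983, -0.0], [-0.0, 0.0, -1.0]]
contact_force: [-0.4, -0.4, -0.6]
finger_gap: 0.0295
grasp_force: 25.0
```

```bash
python3 - <<'E'
from h import *
s=manip.state();print(s["eef_pos"],s["finger_gap"])
plan([.479,-.353,.0125],-79.42)
E
```

```text
[0.57107681 0.01686365 0.21104692] 0.02948674353640761
spin rad 0.0021 (after spin) tool dx -158.4 dy 346.7 dz 198.5 mm
```

>>> send_rows([
  {"translation": [-0.0132, 0.0289, -0.01], "spin": 0, "fingers": 0.024},
  {"translation": [-0.0132, 0.0289, -0.01], "spin": 0, "fingers": 0.024},
  {"translation": [-0.0132, 0.0289, 0], "spin": 0, "fingers": 0.024},
  {"translation": [-0.0132, 0.0289, 0], "spin": 0, "fingers": 0.024},
  {"translation": [-0.0132, 0.0289, 0], "spin": 0, "fingers": 0.024},
  {"translation": [-0.0132, 0.0289, 0], "spin": 0, "fingers": 0.024},
  {"translation": [-0.0132, 0.0289, 0], "spin": 0, "fingers": 0.024},
  {"translation": [-0.0132, 0.0289, 0], "spin": 0, "fingers": 0.024},
])

```text
clock: 17.62
eef_pos: [0.5099, -0.2312, 0.2295]
eef_rot: [[0.983, 0.186, 0.0], [0.186, -0.983, -0.001], [0.0, 0.001, -1.0]]
contact_force: [1.5, -0.2, -0.9]
finger_gap: 0.0296
grasp_force: 25.0
```

>>> send_rows([
  {"translation": [-0.0132, 0.0289, 0], "spin": 0, "fingers": 0.024},
  {"translation": [-0.0132, 0.0289, 0], "spin": 0, "fingers": 0.024},
  {"translation": [-0.0132, 0.0289, 0], "spin": 0, "fingers": 0.024},
  {"translation": [-0.0132, 0.0289, 0], "spin": 0, "fingers": 0.024},
  {"translation": [0, 0, 0], "spin": 0.1, "fingers": 0.024},
  {"translation": [0, 0, 0], "spin": 0.1, "fingers": 0.024},
  {"translation": [0, 0, 0], "spin": 0.1, "fingers": 0.024},
  {"translation": [0, 0, 0], "spin": 0.105, "fingers": 0.024},
])

```text
clock: 18.28
eef_pos: [0.4798, -0.3535, 0.2292]
eef_rot: [[0.975, -0.222, -0.0], [-0.222, -0.975, -0.0], [-0.0, 0.0, -1.0]]
contact_force: [0.2, 0.6, -1.2]
finger_gap: 0.0298
grasp_force: 25.0
```

>>> send_rows([
  {"translation": [0, 0, 0.035], "spin": 0, "fingers": 0.024},
  {"translation": [0, 0, 0.035], "spin": 0, "fingers": 0.024},
  {"translation": [0, 0, 0.035], "spin": 0, "fingers": 0.024},
  {"translation": [0, 0, 0.02], "spin": 0, "fingers": 0.024},
  {"translation": [0, 0, 0], "spin": 0, "fingers": 0.024},
  {"translation": [0, 0, 0], "spin": 0, "fingers": 0.024},
])

```text
clock: 18.78
eef_pos: [0.4797, -0.3527, 0.1034]
eef_rot: [[0.976, -0.217, -0.002], [-0.217, -0.976, 0.001], [-0.002, -0.001, -1.0]]
contact_force: [0.7, -0.3, -0.6]
finger_gap: 0.0296
grasp_force: 25.0
```

```bash
python3 - <<'E'
from h import *
s=manip.state();print(s["eef_pos"],s["finger_gap"])
plan([.479,-.353,.0125],-102.6)
E
```

```text
[ 0.47972487 -0.35269932  0.10337823] 0.029593911518818256
spin rad 0.0017 (after spin) tool dx -0.6 dy 0.5 dz 90.9 mm
```

>>> send_rows([
  {"translation": [0, 0, 0.03], "spin": 0, "fingers": 0.024},
  {"translation": [0, 0, 0.03], "spin": 0, "fingers": 0.024},
  {"translation": [0, 0, 0.015], "spin": 0, "fingers": 0.024},
  {"translation": [0, 0, 0.01], "spin": 0, "fingers": 0.024},
  {"translation": [0, 0, 0.0065], "spin": 0, "fingers": 0.024},
  {"translation": [0, 0, 0], "spin": 0, "fingers": 0.024},
  {"translation": [0, 0, 0], "spin": 0, "fingers": 0.024},
])

```text
clock: 19.37
eef_pos: [0.4814, -0.354, 0.0134]
eef_rot: [[0.976, -0.216, 0.002], [-0.216, -0.976, -0.002], [0.002, 0.001, -1.0]]
contact_force: [0.7, 0.3, -0.4]
finger_gap: 0.0295
grasp_force: 25.0
```

>>> send_rows([
  {"translation": [0, 0, 0.001], "spin": 0, "fingers": 0.04},
  {"translation": [0, 0, 0], "spin": 0, "fingers": 0.04},
  {"translation": [0, 0, 0], "spin": 0, "fingers": 0.04},
  {"translation": [0, 0, -0.01], "spin": 0, "fingers": 0.04},
  {"translation": [0, 0, -0.03], "spin": 0, "fingers": 0.04},
  {"translation": [0, 0, -0.035], "spin": 0, "fingers": 0.04},
  {"translation": [0, 0, -0.035], "spin": 0, "fingers": 0.04},
  {"translation": [0, 0, -0.035], "spin": 0, "fingers": 0.04},
])

```text
clock: 20.03
eef_pos: [0.4801, -0.3529, 0.1584]
eef_rot: [[0.976, -0.216, -0.0], [-0.216, -0.976, 0.0], [-0.0, 0.0, -1.0]]
contact_force: [0.9, -0.6, -0.1]
finger_gap: 0.0401
grasp_force: 0.0
```

>>> send_rows([
  {"translation": [-0.03, 0, -0.035], "spin": 0, "fingers": 0.04},
  {"translation": [-0.03, 0, -0.035], "spin": 0, "fingers": 0.04},
  {"translation": [0, 0, 0], "spin": 0, "fingers": 0.04},
])

```text
clock: 20.28
eef_pos: [0.4262, -0.3422, 0.2262]
eef_rot: [[0.976, -0.217, 0.004], [-0.217, -0.976, -0.006], [0.006, 0.005, -1.0]]
contact_force: [0.8, 1.0, -0.7]
finger_gap: 0.0398
grasp_force: 0.0
```

```bash
python3 - <<'E'
from h import *
s=manip.state();f=manip.grab_frame("wrist");cv2.imwrite("pics/w4.png",f["image"])
print(s["eef_pos"],s["q"],s["clock"])
W=cloud(f,s)
for c in ([.4654,-.4114],[.479,-.353]): print(bridge_fit(W,f["image"],c,-12.6,zb=.003))
g=manip.grab_frame("scene");V=cloud(g)
for d in manip.find_in("blank_0",g):
    l,t,r,b=d["extent"];print(d["confidence"],np.round(d["extent"]),V[int(t+b)//2,int(l+r)//2])
E
```

```text
[ 0.42621759 -0.34220357  0.22623129] [-4.59543802e+01  1.57516412e+01  9.32228402e+01 -7.18495396e-02
  7.05990318e+01  5.65891632e+01] 20.2833
(array([ 0.46536825, -0.41281894]), np.float64(-12.852854392696617), np.float64(0.21747236673777437), 7534, np.float64(0.01619801968084683))
(array([ 0.46528483, -0.41168018]), np.float64(-13.06927435109099), np.float64(0.44859344292705716), 5207, np.float64(0.01674934088809507))
0.73 [212. 295. 231. 336.] [0.66261047 0.23657124 0.01395385]
0.72 [276. 318. 309. 358.] [0.50758399 0.20338141 0.01468433]
0.68 [213. 386. 266. 418.] [0.51780806 0.36003299 0.01304991]
```

View pics/w4.png

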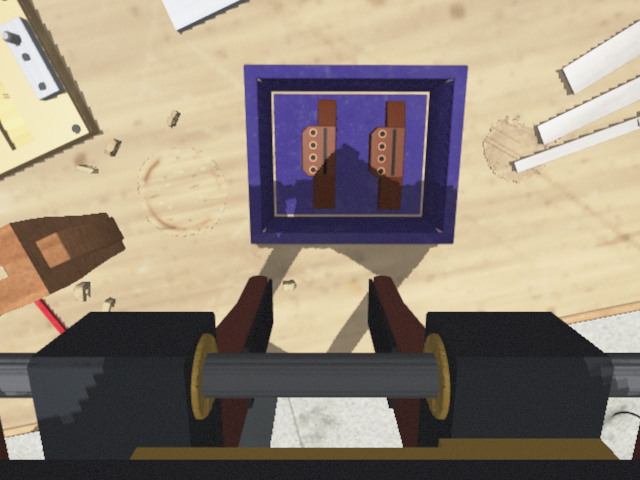

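>>> send_rows([
  {"translation": [-0.005, -0.032, -0.01], "spin": 0, "fingers": 0.06},
  {"translation": [-0.005, -0.032, -0.01], "spin": 0, "fingers": 0.06},
  {"translation": [-0.005, -0.032, -0.01], "spin": 0, "fingers": 0.06},
  {"translation": [-0.005, -0.032, -0.01], "spin": 0, "fingers": 0.06},
  {"translation": [-0.005, -0.032, -0.01], "spin": 0, "fingers": 0.06},
  {"translation": [-0.005, -0.032, -0.01], "spin": 0, "fingers": 0.06},
  {"translation": [-0.005, -0.032, -0.01], "spin": 0, "fingers": 0.06},
  {"translation": [-0.005, -0.032, -0.01], "spin": 0, "fingers": 0.06},
])

```text
clock: 21.1
eef_pos: [0.4437, -0.0809, 0.2982]
eef_rot: [[0.976, -0.216, -0.003], [-0.216, -0.976, 0.001], [-0.003, -0.001, -1.0]]
contact_force: [0.5, 0.4, -0.4]
finger_gap: 0.0596
grasp_force: 0.0
```

>>> send_rows([
  {"translation": [-0.005, -0.032, -0.01], "spin": 0, "fingers": 0.06},
  {"translation": [-0.005, -0.032, -0.01], "spin": 0, "fingers": 0.06},
  {"translation": [-0.005, -0.032, 0], "spin": 0, "fingers": 0.06},
  {"translation": [-0.005, -0.032, 0], "spin": 0, "fingers": 0.06},
  {"translation": [-0.005, -0.032, 0], "spin": 0, "fingers": 0.06},
  {"translation": [-0.005, -0.032, 0], "spin": 0, "fingers": 0.06},
  {"translation": [-0.005, -0.032, 0], "spin": 0, "fingers": 0.06},
  {"translation": [-0.005, -0.032, 0], "spin": 0, "fingers": 0.06},
])

```text
clock: 21.77
eef_pos: [0.4599, 0.1779, 0.3176]
eef_rot: [[0.976, -0.216, -0.003], [-0.216, -0.976, -0.0], [-0.003, 0.001, -1.0]]
contact_force: [0.0, -0.3, 0.9]
finger_gap: 0.0599
grasp_force: 0.0
```

>>> send_rows([
  {"translation": [-0.005, -0.032, 0], "spin": -0.106, "fingers": 0.06},
  {"translation": [0, 0, 0], "spin": -0.106, "fingers": 0.06},
  {"translation": [0, 0, 0], "spin": -0.106, "fingers": 0.06},
  {"translation": [0, 0, 0], "spin": -0.106, "fingers": 0.06},
  {"translation": [0, 0, 0], "spin": -0.106, "fingers": 0.06},
  {"translation": [0, 0, 0], "spin": -0.106, "fingers": 0.06},
  {"translation": [0, 0, 0], "spin": -0.106, "fingers": 0.06},
  {"translation": [0, 0, 0], "spin": 0, "fingers": 0.06},
])

```text
clock: 22.43
eef_pos: [0.4621, 0.2086, 0.3175]
eef_rot: [[0.864, 0.504, -0.003], [0.504, -0.864, -0.001], [-0.003, -0.001, -1.0]]
contact_force: [0.1, 0.1, 0.1]
finger_gap: 0.0597
grasp_force: 0.0
```

>>> send_rows([
  {"translation": [0, 0, 0], "spin": 0, "fingers": 0.044},
  {"translation": [0, 0, 0], "spin": 0, "fingers": 0.044},
])

```text
clock: 22.6
eef_pos: [0.4622, 0.2083, 0.3183]
eef_rot: [[0.867, 0.498, -0.002], [0.498, -0.867, -0.0], [-0.002, -0.001, -1.0]]
contact_force: [-1.4, -0.1, -0.0]
finger_gap: 0.05
grasp_force: 0.0
```

```bash
python3 - <<'E'
from h import *
s=manip.state();f=manip.grab_frame("wrist");cv2.imwrite("pics/w5.png",f["image"])
print(s["eef_pos"],s["q"],s["clock"])
W=cloud(f,s)
for d in manip.find_in("blank_0",f):
    l,t,r,b=d["extent"];c=W[int(t+b)//2,int(l+r)//2]
    print(round(d["confidence"],2),np.round(d["extent"]),c)
    if d["confidence"]>.3: print("   ",bridge_fit(W,f["image"],c,None))
E
```

```text
[0.46222204 0.20831675 0.31832923] [1.64447437e+01 8.39250732e+00 8.95977824e+01 6.74934291e-03
 8.21148577e+01 7.65913143e+01] 22.6
0.87 [354.   1. 446.  36.] [0.66079252 0.22775228 0.01375607]
    (array([0.65964774, 0.23078606]), np.float64(114.96252754125302), np.float64(0.11481917308566203), 8681, np.float64(0.013001336699709737))
0.84 [315. 132. 388. 197.] [0.50977672 0.19556266 0.01301697]
    (array([0.51785319, 0.20100791]), np.float64(339.50048393857253), np.float64(0.1408494347140301), 8252, np.float64(0.013288752036040408))
0.56 [187.  34. 258. 125.] [0.51790483 0.35930965 0.01408589]
    (array([0.52063435, 0.35232534]), np.float64(243.03408909437806), np.float64(0.12019412609581415), 8563, np.float64(0.013233920988892589))
```

View pics/w5.png

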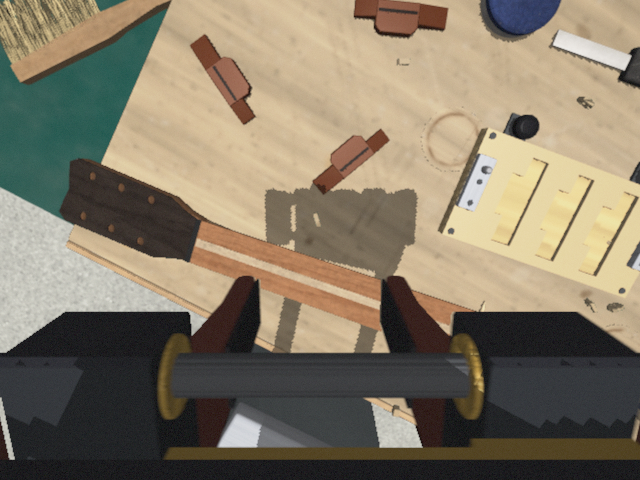

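>>> send_rows([
  {"translation": [0, 0, 0], "spin": 0.11, "fingers": 0.044},
  {"translation": [0, 0, 0], "spin": 0.11, "fingers": 0.044},
  {"translation": [0, 0, 0], "spin": 0.11, "fingers": 0.044},
  {"translation": [0, 0, 0], "spin": 0.11, "fingers": 0.044},
  {"translation": [0, 0, 0], "spin": 0.11, "fingers": 0.044},
  {"translation": [0, 0, 0], "spin": 0.11, "fingers": 0.044},
  {"translation": [0, 0, 0], "spin": 0.11, "fingers": 0.044},
  {"translation": [0, 0, 0], "spin": 0.11, "fingers": 0.044},
])

```text
clock: 23.37
eef_pos: [0.4623, 0.2081, 0.3193]
eef_rot: [[0.935, -0.355, -0.0], [-0.355, -0.935, 0.0], [-0.0, -0.0, -1.0]]
contact_force: [-0.5, -0.3, 1.0]
finger_gap: 0.0443
grasp_force: 0.0
```

>>> send_rows([
  {"translation": [0, 0, 0.03], "spin": 0, "fingers": 0.044},
  {"translation": [0, 0, 0.035], "spin": 0, "fingers": 0.044},
  {"translation": [0, 0, 0.035], "spin": 0, "fingers": 0.044},
  {"translation": [0, 0, 0.03], "spin": 0, "fingers": 0.044},
  {"translation": [0, 0, 0], "spin": 0, "fingers": 0.044},
  {"translation": [0, 0, 0], "spin": 0, "fingers": 0.044},
  {"translation": [0, 0, 0], "spin": 0, "fingers": 0.044},
])

```text
clock: 23.95
eef_pos: [0.4635, 0.2085, 0.1908]
eef_rot: [[0.937, -0.349, 0.002], [-0.349, -0.937, 0.001], [0.001, -0.001, -1.0]]
contact_force: [0.7, 0.6, 0.4]
finger_gap: 0.0438
grasp_force: 0.0
```

```bash
cat >> h.py <<'E'
def look(c0,yaw0,tool_off,tag,z=.0085,zb=0.):
    s=manip.state();f=manip.grab_frame("wrist");cv2.imwrite(f"pics/{tag}.png",f["image"])
    b=bridge_fit(cloud(f,s),f["image"],c0,yaw0,zb=zb);print(s["clock"],s["eef_pos"],s["q"][5],b)
    plan([*b[0],z],b[1]+tool_off,s)
    return b
E
python3 - <<'E'
from h import *
look([.518,.201],-20.5,-90,"a1")
E
```

```text
23.95 [0.46346395 0.2084556  0.1907839 ] 126.86255232838552 (array([0.48459609, 0.20821178]), np.float64(-20.00951807340229), np.float64(0.7453395480582397), 2383, np.float64(0.011351066750909022))
spin rad -0.0075 (after spin) tool dx 19.9 dy -7.0 dz 182.3 mm
```

```bash
python3 - <<'E'
s=open('h.py').read()
s=s.replace("    m=(hsv[...,2]<165)","    m=np.ones(hsv.shape[:2],bool) if zb==0 else (hsv[...,2]<165)").replace("W[...,2]<zb+.03)","W[...,2]<zb+.02)")
open('h.py','w').write(s)
E
python3 - <<'E'
from h import *
look([.518,.201],-20.5,-90,"a2")
E
```

```text
24.0 [0.46397307 0.20860064 0.19135119] 126.85508758125223 (array([0.5177077 , 0.20104639]), np.float64(-20.399255767974566), np.float64(0.11088477041938738), 8699, np.float64(0.013432119404484244))
spin rad -0.0006 (after spin) tool dx 53.0 dy -11.6 dz 182.9 mm
```

View pics/a1.png

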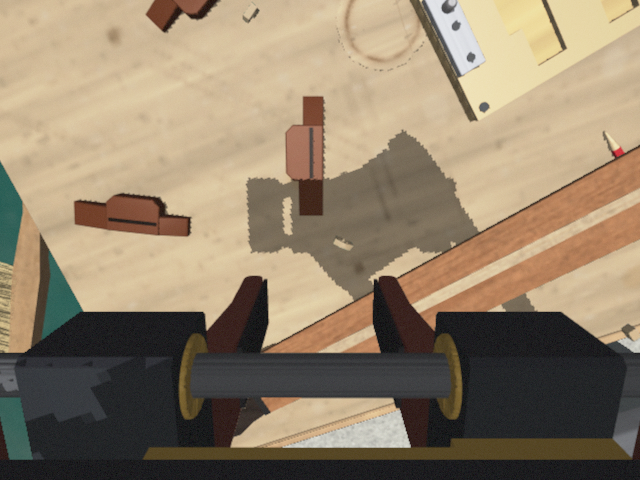

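```bash
python3 - <<'E'
from h import *
s=manip.state();f=manip.grab_frame("wrist");W=cloud(f,s)
for y in (.16,.14,.12,.1,.08):
    q=W[(abs(W[...,1]-y)<.004)&(W[...,0]<.5)&(W[...,2]>.05)&(W[...,2]<.13)]
    if len(q): print(y,len(q),"max x",np.percentile(q[:,0],99.5),"z",np.percentile(q[:,2],[10,50,90]))
E
```

```text
0.16 544 max x 0.41787873128239633 z [0.07860853 0.0799199  0.08114194]
0.14 672 max x 0.4223355042650785 z [0.0805092  0.08189361 0.08310455]
0.12 878 max x 0.42672765395644435 z [0.08261991 0.0840889  0.08531773]
0.1 949 max x 0.4308975111712727 z [0.08451089 0.08600671 0.08742163]
0.08 1011 max x 0.43521386822640623 z [0.08650754 0.08803415 0.08938961]
```

>>> send_rows([
  {"translation": [0.027, -0.006, 0.02], "spin": 0, "fingers": 0.044},
  {"translation": [0.026, -0.0056, 0.02], "spin": 0, "fingers": 0.044},
  {"translation": [0, 0, 0.035], "spin": 0, "fingers": 0.044},
  {"translation": [0, 0, 0.035], "spin": 0, "fingers": 0.044},
  {"translation": [0, 0, 0.03], "spin": 0, "fingers": 0.044},
  {"translation": [0, 0, 0.02], "spin": 0, "fingers": 0.044},
  {"translation": [0, 0, 0.012], "spin": 0, "fingers": 0.044},
  {"translation": [0, 0, 0.007], "spin": 0, "fingers": 0.044},
], force=30)

```text
clock: 24.77
eef_pos: [0.5163, 0.2006, 0.0097]
eef_rot: [[0.937, -0.349, -0.0], [-0.349, -0.937, -0.0], [-0.0, 0.0, -1.0]]
contact_force: [-0.7, -0.4, 0.6]
finger_gap: 0.0438
grasp_force: 0.0
```

>>> send_rows([
  {"translation": [0, 0, 0.0035], "spin": 0, "fingers": 0.044},
  {"translation": [0, 0, 0], "spin": 0, "fingers": 0.044},
  {"translation": [0, 0, 0], "spin": 0, "fingers": 0.024},
  {"translation": [0, 0, 0], "spin": 0, "fingers": 0.024},
  {"translation": [0, 0, 0], "spin": 0, "fingers": 0.024},
  {"translation": [0, 0, 0], "spin": 0, "fingers": 0.024},
  {"translation": [0, 0, 0], "spin": 0, "fingers": 0.024},
])

```text
clock: 25.35
eef_pos: [0.517, 0.2008, 0.008]
eef_rot: [[0.937, -0.349, 0.002], [-0.349, -0.937, 0.001], [0.002, -0.001, -1.0]]
contact_force: [0.4, -0.2, 6.6]
finger_gap: 0.0293
grasp_force: 30.0
```

>>> send_rows([
  {"translation": [0, 0, -0.01], "spin": 0, "fingers": 0.024},
  {"translation": [0, 0, -0.03], "spin": 0, "fingers": 0.024},
  {"translation": [0, 0, -0.035], "spin": 0, "fingers": 0.024},
  {"translation": [0, 0, -0.035], "spin": 0, "fingers": 0.024},
  {"translation": [0, 0, -0.01], "spin": -0.1, "fingers": 0.024},
  {"translation": [0, 0, 0], "spin": -0.11, "fingers": 0.024},
  {"translation": [0, 0, 0], "spin": -0.11, "fingers": 0.024},
  {"translation": [0, 0, 0], "spin": -0.11, "fingers": 0.024},
])

```text
clock: 26.02
eef_pos: [0.516, 0.2005, 0.1281]
eef_rot: [[0.997, 0.079, 0.001], [0.079, -0.997, 0.0], [0.001, -0.0, -1.0]]
contact_force: [-0.3, -1.0, -0.3]
finger_gap: 0.0294
grasp_force: 30.0
```

>>> send_rows([
  {"translation": [0, 0, 0], "spin": -0.11, "fingers": 0.024},
  {"translation": [0, 0, 0], "spin": 0, "fingers": 0.024},
  {"translation": [0, 0, 0], "spin": 0, "fingers": 0.024},
])

```text
clock: 26.27
eef_pos: [0.5158, 0.2004, 0.1272]
eef_rot: [[0.984, 0.18, 0.0], [0.18, -0.984, 0.0], [0.0, -0.0, -1.0]]
contact_force: [-0.1, 0.6, 0.2]
finger_gap: 0.0297
grasp_force: 30.0
```

```bash
cat >> h.py <<'E'
def inhand(f):
    """profile of held bridge in tool frame: end of forward wing and shoulder"""
    K=f["mtx"];z=f["range_z"];v,u=np.mgrid[0:480,0:640]
    P=np.stack([(u-K[0,2])*z/K[0,0],(v-K[1,2])*z/K[1,1],z,np.ones_like(z)],-1)@f["hand_eye"].T
    m=(z>0)&(P[...,2]>-.008)&(P[...,2]<.012)&(abs(P[...,1])<.03)&(P[...,0]>0)&(P[...,0]<.07)
    m[310:]=0
    q=P[m];a=np.round(q,4)
    out=[]
    for x in np.arange(.01,.06,.003):
        t=q[abs(q[:,0]-x)<.0015]
        if len(t)>5: out.append((round(x*1e3),*np.round(np.percentile(t[:,1],[1,99])*1e3,1),round(np.median(t[:,2])*1e3,1)))
    print("tip x mm",np.percentile(q[:,0],99.8)*1e3,out)
E
python3 - <<'E'
from h import *
s=manip.state();f=manip.grab_frame("wrist");np.savez("ih_a.npz",**f);inhand(f)
print("ref");inhand(np.load("w3.npz"))
print(s["eef_pos"],s["finger_gap"]);plan([.5913,-.0924,.0235],-79.42)
E
```

```text
tip x mm 44.45517866540789 [(10, np.float64(-22.3), np.float64(24.0), np.float64(-6.0)), (13, np.float64(-14.1), np.float64(15.4), np.float64(-6.2)), (16, np.float64(-14.0), np.float64(15.6), np.float64(-6.2)), (19, np.float64(-12.8), np.float64(15.6), np.float64(-6.2)), (22, np.float64(-9.5), np.float64(15.4), np.float64(-5.3)), (25, np.float64(-0.2), np.float64(15.6), np.float64(-4.7)), (28, np.float64(-0.2), np.float64(15.6), np.float64(-4.0)), (31, np.float64(-0.2), np.float64(15.6), np.float64(-3.1)), (34, np.float64(-0.2), np.float64(15.7), np.float64(-2.3)), (37, np.float64(-0.2), np.float64(15.6), np.float64(-1.5)), (40, np.float64(-0.2), np.float64(15.6), np.float64(-0.8)), (43, np.float64(-0.2), np.float64(15.6), np.float64(0.3))]
ref
tip x mm 43.53093537257968 [(10, np.float64(-22.2), np.float64(23.9), np.float64(-4.2)), (13, np.float64(-13.9), np.float64(17.6), np.float64(-4.3)), (16, np.float64(-13.8), np.float64(15.5), np.float64(-4.3)), (19, np.float64(-11.8), np.float64(15.4), np.float64(-4.1)), (22, np.float64(-8.9), np.float64(15.5), np.float64(-3.1)), (25, np.float64(-0.1), np.float64(15.5), np.float64(-2.6)), (28, np.float64(-0.1), np.float64(15.4), np.float64(-1.9)), (31, np.float64(-0.1), np.float64(15.5), np.float64(-1.1)), (34, np.float64(-0.1), np.float64(15.5), np.float64(-0.3)), (37, np.float64(-0.1), np.float64(15.5), np.float64(0.6)), (40, np.float64(-0.1), np.float64(15.5), np.float64(1.4)), (43, np.float64(-0.1), np.float64(15.5), np.float64(2.7))]
[0.51581782 0.20043837 0.12724648] 0.029687561329709615
spin rad -0.0043 (after spin) tool dx 20.4 dy 301.7 dz 103.6 mm
```

>>> send_rows([
  {"translation": [0.002, 0.03, 0], "spin": -0.0043, "fingers": 0.024},
  {"translation": [0.002, 0.03, 0], "spin": 0, "fingers": 0.024},
  {"translation": [0.002, 0.03, 0], "spin": 0, "fingers": 0.024},
  {"translation": [0.002, 0.03, 0], "spin": 0, "fingers": 0.024},
  {"translation": [0.002, 0.03, 0], "spin": 0, "fingers": 0.024},
  {"translation": [0.002, 0.03, 0], "spin": 0, "fingers": 0.024},
  {"translation": [0.002, 0.03, 0], "spin": 0, "fingers": 0.024},
  {"translation": [0.002, 0.03, 0], "spin": 0, "fingers": 0.024},
])

```text
clock: 26.98
eef_pos: [0.5765, -0.0338, 0.1269]
eef_rot: [[0.983, 0.184, -0.0], [0.184, -0.983, 0.0], [-0.0, -0.0, -1.0]]
contact_force: [0.0, 0.4, -0.4]
finger_gap: 0.0299
grasp_force: 30.0
```

>>> send_rows([
  {"translation": [0.002, 0.03, 0], "spin": 0, "fingers": 0.024},
  {"translation": [0.002, 0.0317, 0], "spin": 0, "fingers": 0.024},
  {"translation": [0, 0, 0.03], "spin": 0, "fingers": 0.024},
  {"translation": [0, 0, 0.03], "spin": 0, "fingers": 0.024},
  {"translation": [0, 0, 0.015], "spin": 0, "fingers": 0.024},
  {"translation": [0, 0, 0], "spin": 0, "fingers": 0.024},
  {"translation": [0, 0, 0], "spin": 0, "fingers": 0.024},
  {"translation": [0, 0, 0], "spin": 0, "fingers": 0.024},
])

```text
clock: 27.65
eef_pos: [0.5928, -0.0923, 0.0528]
eef_rot: [[0.983, 0.186, 0.001], [0.186, -0.983, -0.0], [0.001, 0.001, -1.0]]
contact_force: [0.8, 0.5, -0.2]
finger_gap: 0.0297
grasp_force: 30.0
```

```bash
cat >> h.py <<'E'
def avg(n=6):
    "average the pose over camera-call waits (0.05 s each)"
    S=[]
    for i in range(n):
        f=manip.grab_frame("wrist");s=manip.state();S.append(s)
    o=dict(s);o["eef_pos"]=np.mean([s["eef_pos"] for s in S],0);o["eef_rot"]=np.mean([s["eef_rot"] for s in S],0)
    print("std",np.std([s["eef_pos"] for s in S],0),o["eef_pos"],o["finger_gap"],o["contact_force"],o["clock"]);return o,f
E
python3 - <<'E'
from h import *
o,f=avg(4);inhand(f);plan([.5908,-.0925,.0235],-79.42,o)
E
```

```text
std [1.13303009e-04 2.48272311e-05 8.45773584e-05] [ 0.59311458 -0.09229062  0.05327121] 0.029780796630888777 [-0.35554298 -0.63483317 -0.21823611] 27.85
tip x mm 44.41242154070192 [(10, np.float64(-22.2), np.float64(24.0), np.float64(-6.0)), (13, np.float64(-14.2), np.float64(15.5), np.float64(-6.1)), (16, np.float64(-14.1), np.float64(15.6), np.float64(-6.1)), (19, np.float64(-12.8), np.float64(15.4), np.float64(-6.1)), (22, np.float64(-9.6), np.float64(15.5), np.float64(-5.3)), (25, np.float64(-0.2), np.float64(15.6), np.float64(-4.6)), (28, np.float64(-0.2), np.float64(15.7), np.float64(-3.9)), (31, np.float64(-0.2), np.float64(15.6), np.float64(-3.1)), (34, np.float64(-0.2), np.float64(15.7), np.float64(-2.4)), (37, np.float64(-0.2), np.float64(15.7), np.float64(-1.6)), (40, np.float64(-0.2), np.float64(15.6), np.float64(-0.8)), (43, np.float64(-0.2), np.float64(15.6), np.float64(0.4))]
spin rad 0.0032 (after spin) tool dx -2.3 dy -0.2 dz 29.8 mm
```

>>> send_rows([
  {"translation": [-0.0023, 0, 0.01], "spin": 0.0032, "fingers": 0.024},
  {"translation": [0, 0, 0], "spin": 0, "fingers": 0.024},
  {"translation": [0, 0, 0], "spin": 0, "fingers": 0.024},
  {"translation": [0, 0, 0], "spin": 0, "fingers": 0.024},
  {"translation": [0, 0, 0], "spin": 0, "fingers": 0.024},
])

```text
clock: 28.27
eef_pos: [0.5897, -0.0926, 0.0418]
eef_rot: [[0.983, 0.184, -0.0], [0.184, -0.983, 0.0], [-0.0, -0.0, -1.0]]
contact_force: [-0.9, -0.7, -1.0]
finger_gap: 0.0296
grasp_force: 30.0
```

```bash
python3 - <<'E'
from h import *
o,f=avg(3);plan([.5908,-.0925,.0235],-79.42,o)
W=cloud(f,o);cv2.imwrite("pics/p0.png",f["image"])
# knob centres (27 mm high) and nest plate far edge
a=np.radians(10.58);X=np.array([np.cos(a),np.sin(a)]);Y=np.array([-X[1],X[0]]);q=W[...,:2]-[.581,-.0374];x=q@X;y=q@Y;z=W[...,2]
m=(z>.017)&(z<.024)&(x>.045)&(x<.068)&(abs(y)<.1)
for yy in (-.09,-.06,-.04,-.02,0,.02):
    t=x[m&(abs(y-yy)<.006)]
    if len(t): print("edge",yy,len(t),np.percentile(t,98))
for sg in (-1,1):
    m=(z>.024)&(z<.032)&(abs(y-sg*.08)<.02)&(x>.055)&(x<.095)
    if m.sum()>30: print("knob",sg,m.sum(),cv2.minEnclosingCircle(np.stack([x[m],y[m]],1).astype(np.float32)))
E
```

```text
std [1.32577841e-05 4.92002185e-06 6.31858677e-06] [ 0.58981126 -0.09265022  0.04186246] 0.0297319199629681 [-0.17662229  0.17331319 -1.21473929] 28.4167
spin rad 0.0002 (after spin) tool dx 1.0 dy 0.0 dz 18.4 mm
edge -0.09 844 0.06116014208610733
edge -0.06 776 0.05765571322432489
edge -0.04 818 0.05766350195237441
edge -0.02 814 0.057658756086361736
edge 0 806 0.05767510618984229
edge 0.02 817 0.05766235307365686
knob -1 2779 ((0.07187339663505554, -0.07983052730560303), 0.012721543200314045)
knob 1 964 ((0.07108740508556366, 0.07521200180053711), 0.012111020274460316)
```

View pics/p0.png

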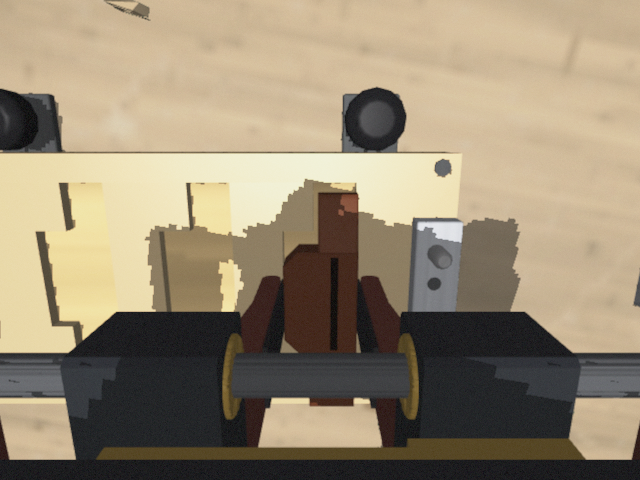

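>>> send_rows([
  {"translation": [0.001, 0, 0.004], "spin": 0, "fingers": 0.024},
  {"translation": [0, 0, 0.004], "spin": 0, "fingers": 0.024},
  {"translation": [0, 0, 0.003], "spin": 0, "fingers": 0.024},
  {"translation": [0, 0, 0], "spin": 0, "fingers": 0.024},
  {"translation": [0, 0, 0], "spin": 0, "fingers": 0.024},
  {"translation": [0, 0, 0], "spin": 0, "fingers": 0.024},
])

```text
clock: 28.92
eef_pos: [0.5906, -0.0924, 0.0307]
eef_rot: [[0.983, 0.184, -0.0], [0.184, -0.983, 0.0], [-0.0, -0.0, -1.0]]
contact_force: [-0.2, 0.4, 0.0]
finger_gap: 0.0292
grasp_force: 30.0
```

```bash
python3 - <<'E'
from h import *
o,f=avg(1);plan([.5908,-.0925,.0235],-79.42,o)
E
```

```text
std [0. 0. 0.] [ 0.59069632 -0.09242895  0.03077514] 0.029677808287413142 [0.1341914  0.63310415 0.24189577] 28.9667
spin rad 0.0002 (after spin) tool dx 0.1 dy 0.1 dz 7.3 mm
```

>>> send_rows([
  {"translation": [0, 0, 0.003], "spin": 0, "fingers": 0.024},
  {"translation": [0, 0, 0.003], "spin": 0, "fingers": 0.024},
  {"translation": [0, 0, 0.001], "spin": 0, "fingers": 0.024},
  {"translation": [0, 0, 0], "spin": 0, "fingers": 0.024},
  {"translation": [0, 0, 0], "spin": 0, "fingers": 0.024},
  {"translation": [0, 0, 0], "spin": 0, "fingers": 0.024},
])

```text
clock: 29.47
eef_pos: [0.5907, -0.0924, 0.0238]
eef_rot: [[0.983, 0.184, -0.0], [0.184, -0.983, 0.0], [-0.0, -0.0, -1.0]]
contact_force: [0.1, 0.2, -0.1]
finger_gap: 0.0296
grasp_force: 30.0
```

>>> send_rows([
  {"translation": [0, 0, 0.0006], "spin": 0, "fingers": 0.024},
  {"translation": [0, 0, 0], "spin": 0, "fingers": 0.042},
  {"translation": [0, 0, 0], "spin": 0, "fingers": 0.042},
  {"translation": [0, 0, 0], "spin": 0, "fingers": 0.042},
  {"translation": [0, 0, 0], "spin": 0, "fingers": 0.042},
  {"translation": [0, 0, -0.005], "spin": 0, "fingers": 0.042},
  {"translation": [0, 0, -0.02], "spin": 0, "fingers": 0.042},
  {"translation": [0, 0, -0.035], "spin": 0, "fingers": 0.042},
])

```text
clock: 30.13
eef_pos: [0.5877, -0.0917, 0.0809]
eef_rot: [[0.983, 0.184, -0.007], [0.184, -0.983, 0.002], [-0.007, -0.003, -1.0]]
contact_force: [0.6, -1.6, -0.4]
finger_gap: 0.0421
grasp_force: 0.0
```

>>> send_rows([
  {"translation": [0, 0, -0.035], "spin": 0, "fingers": 0.044},
  {"translation": [0, 0, -0.035], "spin": 0, "fingers": 0.044},
  {"translation": [0, 0, -0.035], "spin": 0, "fingers": 0.044},
  {"translation": [0.0158, -0.0275, -0.01], "spin": 0, "fingers": 0.044},
  {"translation": [0.0158, -0.0275, 0], "spin": 0, "fingers": 0.044},
  {"translation": [0.0158, -0.0275, 0], "spin": 0, "fingers": 0.044},
  {"translation": [0.0158, -0.0275, 0], "spin": 0, "fingers": 0.044},
  {"translation": [0.0158, -0.0275, 0], "spin": 0, "fingers": 0.044},
])

```text
clock: 30.8
eef_pos: [0.6433, 0.0586, 0.199]
eef_rot: [[0.983, 0.184, 0.001], [0.184, -0.983, -0.0], [0.001, 0.0, -1.0]]
contact_force: [0.2, 0.0, -1.1]
finger_gap: 0.0438
grasp_force: 0.0
```

>>> send_rows([
  {"translation": [0.0158, -0.0275, 0], "spin": 0, "fingers": 0.044},
  {"translation": [0.0158, -0.0275, 0], "spin": 0, "fingers": 0.044},
  {"translation": [0.0158, -0.0275, 0], "spin": 0, "fingers": 0.044},
  {"translation": [0.0158, -0.0275, 0], "spin": 0, "fingers": 0.044},
  {"translation": [0, 0, 0], "spin": -0.11, "fingers": 0.044},
  {"translation": [0, 0, 0], "spin": -0.11, "fingers": 0.044},
  {"translation": [0, 0, 0], "spin": -0.11, "fingers": 0.044},
  {"translation": [0, 0, 0], "spin": -0.11, "fingers": 0.044},
])

```text
clock: 31.47
eef_pos: [0.6847, 0.1774, 0.1984]
eef_rot: [[0.807, 0.59, -0.0], [0.59, -0.807, -0.0], [-0.0, -0.0, -1.0]]
contact_force: [-0.2, -1.0, -0.3]
finger_gap: 0.044
grasp_force: 0.0
```

>>> send_rows([
  {"translation": [0, 0, 0], "spin": -0.11, "fingers": 0.044},
  {"translation": [0, 0, 0], "spin": -0.11, "fingers": 0.044},
  {"translation": [0, 0, 0], "spin": -0.11, "fingers": 0.044},
  {"translation": [0, 0, 0], "spin": -0.11, "fingers": 0.044},
  {"translation": [0, 0, 0], "spin": -0.11, "fingers": 0.044},
  {"translation": [0, 0, 0], "spin": -0.11, "fingers": 0.044},
  {"translation": [0, 0, 0], "spin": -0.11, "fingers": 0.044},
  {"translation": [0, 0, 0], "spin": -0.11, "fingers": 0.044},
])

```text
clock: 32.13
eef_pos: [0.6847, 0.177, 0.1985]
eef_rot: [[0.06, 0.998, -0.0], [0.998, -0.06, 0.0], [-0.0, -0.0, -1.0]]
contact_force: [0.5, 0.1, -0.4]
finger_gap: 0.0441
grasp_force: 0.0
```

>>> send_rows([
  {"translation": [0, 0, 0], "spin": -0.11, "fingers": 0.044},
  {"translation": [0, 0, 0], "spin": -0.11, "fingers": 0.044},
  {"translation": [0, 0, 0], "spin": -0.11, "fingers": 0.044},
  {"translation": [0, 0, 0], "spin": -0.11, "fingers": 0.044},
  {"translation": [0, 0, 0], "spin": -0.062, "fingers": 0.044},
  {"translation": [0, 0, 0], "spin": 0, "fingers": 0.044},
  {"translation": [0, 0, 0], "spin": 0, "fingers": 0.044},
])

```text
clock: 32.72
eef_pos: [0.6848, 0.177, 0.1984]
eef_rot: [[-0.42, 0.907, -0.0], [0.907, 0.42, 0.0], [0.0, -0.0, -1.0]]
contact_force: [-0.1, -0.7, 0.1]
finger_gap: 0.0444
grasp_force: 0.0
```

```bash
python3 - <<'E'
from h import *
look([.660,.231],115,-90,"b1")
E
```

```text
32.7167 [0.68482588 0.17698062 0.19839908] -15.964859598471984 (array([0.66071689, 0.23111718]), np.float64(114.5957981466721), np.float64(0.10946502018769777), 8742, np.float64(0.013416538848112392))
spin rad 0.0047 (after spin) tool dx 59.3 dy 0.6 dz 189.9 mm
```

>>> send_rows([
  {"translation": [0.03, 0.0006, 0.01], "spin": 0.0047, "fingers": 0.044},
  {"translation": [0.0293, 0, 0.02], "spin": 0, "fingers": 0.044},
  {"translation": [0, 0, 0.035], "spin": 0, "fingers": 0.044},
  {"translation": [0, 0, 0.035], "spin": 0, "fingers": 0.044},
  {"translation": [0, 0, 0.03], "spin": 0, "fingers": 0.044},
  {"translation": [0, 0, 0.03], "spin": 0, "fingers": 0.044},
  {"translation": [0, 0, 0.015], "spin": 0, "fingers": 0.044},
  {"translation": [0, 0, 0.01], "spin": 0, "fingers": 0.044},
], force=30)

```text
clock: 33.43
eef_pos: [0.6587, 0.2307, 0.0104]
eef_rot: [[-0.417, 0.909, -0.004], [0.909, 0.417, -0.001], [0.001, -0.004, -1.0]]
contact_force: [-0.6, 0.5, -1.0]
finger_gap: 0.0441
grasp_force: 0.0
```

>>> send_rows([
  {"translation": [0, 0, 0.005], "spin": 0, "fingers": 0.044},
  {"translation": [0, 0, 0], "spin": 0, "fingers": 0.044},
  {"translation": [0, 0, 0], "spin": 0, "fingers": 0.044},
  {"translation": [0, 0, 0], "spin": 0, "fingers": 0.024},
  {"translation": [0, 0, 0], "spin": 0, "fingers": 0.024},
  {"translation": [0, 0, 0], "spin": 0, "fingers": 0.024},
  {"translation": [0, 0, 0], "spin": 0, "fingers": 0.024},
  {"translation": [0, 0, 0], "spin": 0, "fingers": 0.024},
])

```text
clock: 34.1
eef_pos: [0.6615, 0.2313, 0.0096]
eef_rot: [[-0.418, 0.908, 0.002], [0.908, 0.418, 0.001], [-0.0, 0.002, -1.0]]
contact_force: [-1.3, -0.4, 5.6]
finger_gap: 0.0296
grasp_force: 30.0
```

>>> send_rows([
  {"translation": [0, 0, -0.01], "spin": 0, "fingers": 0.024},
  {"translation": [0, 0, -0.03], "spin": 0, "fingers": 0.024},
  {"translation": [0, 0, -0.035], "spin": 0, "fingers": 0.024},
  {"translation": [0, 0, -0.035], "spin": 0, "fingers": 0.024},
  {"translation": [0, 0, -0.01], "spin": 0.11, "fingers": 0.024},
  {"translation": [0, 0, 0], "spin": 0.11, "fingers": 0.024},
  {"translation": [0, 0, 0], "spin": 0.11, "fingers": 0.024},
  {"translation": [0, 0, 0], "spin": 0.11, "fingers": 0.024},
])

```text
clock: 34.77
eef_pos: [0.6605, 0.2311, 0.1294]
eef_rot: [[0.014, 1.0, 0.001], [1.0, -0.014, 0.0], [0.0, 0.001, -1.0]]
contact_force: [0.0, 0.1, -0.7]
finger_gap: 0.0292
grasp_force: 30.0
```

>>> send_rows([
  {"translation": [0, 0, 0], "spin": 0.11, "fingers": 0.024},
  {"translation": [0, 0, 0], "spin": 0.11, "fingers": 0.024},
  {"translation": [0, 0, 0], "spin": 0.11, "fingers": 0.024},
  {"translation": [0, 0, 0], "spin": 0.11, "fingers": 0.024},
  {"translation": [0, 0, 0], "spin": 0.11, "fingers": 0.024},
  {"translation": [0, 0, 0], "spin": 0.11, "fingers": 0.024},
  {"translation": [0, 0, 0], "spin": 0.11, "fingers": 0.024},
  {"translation": [0, 0, 0], "spin": 0.11, "fingers": 0.024},
])

```text
clock: 35.43
eef_pos: [0.6602, 0.231, 0.1286]
eef_rot: [[0.78, 0.626, -0.0], [0.626, -0.78, -0.0], [-0.0, -0.0, -1.0]]
contact_force: [0.0, 0.8, -0.1]
finger_gap: 0.0295
grasp_force: 30.0
```

>>> send_rows([
  {"translation": [0, 0, 0], "spin": 0.11, "fingers": 0.024},
  {"translation": [0, 0, 0], "spin": 0.11, "fingers": 0.024},
  {"translation": [0, 0, 0], "spin": 0.11, "fingers": 0.024},
  {"translation": [0, 0, 0], "spin": 0.11, "fingers": 0.024},
  {"translation": [0, 0, 0], "spin": 0.056, "fingers": 0.024},
  {"translation": [0, 0, 0], "spin": 0, "fingers": 0.024},
  {"translation": [0, 0, 0], "spin": 0, "fingers": 0.024},
])

```text
clock: 36.02
eef_pos: [0.6604, 0.231, 0.1285]
eef_rot: [[0.982, 0.187, -0.0], [0.187, -0.982, 0.0], [-0.0, -0.0, -1.0]]
contact_force: [-0.3, -0.2, -0.5]
finger_gap: 0.0296
grasp_force: 30.0
```

```bash
python3 - <<'E'
from h import *
o,f=avg(1);inhand(f);plan([.581,-.0374,.0235],-79.42,o)
E
```

```text
std [0. 0. 0.] [0.66040153 0.23104989 0.12843738] 0.029430562754921504 [-0.25479976 -0.07098069  0.20344724] 36.0667
tip x mm 44.498423995691155 [(10, np.float64(-22.1), np.float64(23.8), np.float64(-4.6)), (13, np.float64(-13.7), np.float64(15.5), np.float64(-4.6)), (16, np.float64(-13.9), np.float64(15.4), np.float64(-4.5)), (19, np.float64(-12.7), np.float64(15.8), np.float64(-4.5)), (22, np.float64(-9.8), np.float64(15.7), np.float64(-3.8)), (25, np.float64(0.2), np.float64(15.7), np.float64(-3.1)), (28, np.float64(0.2), np.float64(15.8), np.float64(-2.3)), (31, np.float64(0.2), np.float64(15.8), np.float64(-1.6)), (34, np.float64(0.2), np.float64(15.8), np.float64(-0.8)), (37, np.float64(0.2), np.float64(15.8), np.float64(-0.1)), (40, np.float64(0.2), np.float64(15.7), np.float64(0.6)), (43, np.float64(0.2), np.float64(15.8), np.float64(1.9)), (46, np.float64(0.3), np.float64(12.0), np.float64(4.2))]
spin rad 0.0036 (after spin) tool dx -127.3 dy 249.3 dz 104.9 mm
```

>>> send_rows([
  {"translation": [-0.0142, 0.0277, 0], "spin": 0.0036, "fingers": 0.024},
  {"translation": [-0.0142, 0.0277, 0], "spin": 0, "fingers": 0.024},
  {"translation": [-0.0142, 0.0277, 0], "spin": 0, "fingers": 0.024},
  {"translation": [-0.0142, 0.0277, 0], "spin": 0, "fingers": 0.024},
  {"translation": [-0.0142, 0.0277, 0], "spin": 0, "fingers": 0.024},
  {"translation": [-0.0142, 0.0277, 0], "spin": 0, "fingers": 0.024},
  {"translation": [-0.0142, 0.0277, 0], "spin": 0, "fingers": 0.024},
  {"translation": [-0.0142, 0.0277, 0], "spin": 0, "fingers": 0.024},
])

```text
clock: 36.73
eef_pos: [0.5886, -0.0088, 0.1285]
eef_rot: [[0.983, 0.183, 0.0], [0.183, -0.983, -0.0], [0.0, 0.0, -1.0]]
contact_force: [-0.1, -0.0, 0.0]
finger_gap: 0.0295
grasp_force: 30.0
```

>>> send_rows([
  {"translation": [-0.0142, 0.0277, 0], "spin": 0, "fingers": 0.024},
  {"translation": [0, 0, 0.03], "spin": 0, "fingers": 0.024},
  {"translation": [0, 0, 0.03], "spin": 0, "fingers": 0.024},
  {"translation": [0, 0, 0.024], "spin": 0, "fingers": 0.024},
  {"translation": [0, 0, 0], "spin": 0, "fingers": 0.024},
  {"translation": [0, 0, 0], "spin": 0, "fingers": 0.024},
  {"translation": [0, 0, 0], "spin": 0, "fingers": 0.024},
  {"translation": [0, 0, 0], "spin": 0, "fingers": 0.024},
])

```text
clock: 37.4
eef_pos: [0.5818, -0.0374, 0.0459]
eef_rot: [[0.983, 0.182, 0.003], [0.182, -0.983, -0.001], [0.003, 0.001, -1.0]]
contact_force: [1.1, -1.0, 0.2]
finger_gap: 0.0294
grasp_force: 30.0
```

```bash
python3 - <<'E'
from h import *
o,f=avg(1);inhand(f);plan([.5805,-.0375,.025],-79.42,o)
E
```

```text
std [0. 0. 0.] [ 0.58176351 -0.03737432  0.04595885] 0.029289853353777238 [1.02635025 0.19351751 1.140261  ] 37.45
tip x mm 44.49497306218841 [(10, np.float64(-22.2), np.float64(23.9), np.float64(-4.5)), (13, np.float64(-13.7), np.float64(15.5), np.float64(-4.5)), (16, np.float64(-13.9), np.float64(15.3), np.float64(-4.6)), (19, np.float64(-12.7), np.float64(15.6), np.float64(-4.4)), (22, np.float64(-9.7), np.float64(15.7), np.float64(-3.8)), (25, np.float64(-0.2), np.float64(15.8), np.float64(-3.1)), (28, np.float64(-0.2), np.float64(15.8), np.float64(-2.3)), (31, np.float64(-0.2), np.float64(15.8), np.float64(-1.6)), (34, np.float64(-0.2), np.float64(15.8), np.float64(-1.0)), (37, np.float64(-0.1), np.float64(15.8), np.float64(-0.1)), (40, np.float64(0.2), np.float64(15.7), np.float64(0.7)), (43, np.float64(0.2), np.float64(15.8), np.float64(1.9)), (46, np.float64(1.9), np.float64(14.1), np.float64(6.9))]
spin rad -0.0013 (after spin) tool dx -1.3 dy -0.1 dz 21.0 mm
```

>>> send_rows([
  {"translation": [-0.0007, 0, 0.005], "spin": 0, "fingers": 0.024},
  {"translation": [0, 0, 0.004], "spin": 0, "fingers": 0.024},
  {"translation": [0, 0, 0.004], "spin": 0, "fingers": 0.024},
  {"translation": [0, 0, 0], "spin": 0, "fingers": 0.024},
  {"translation": [0, 0, 0], "spin": 0, "fingers": 0.024},
  {"translation": [0, 0, 0], "spin": 0, "fingers": 0.024},
  {"translation": [0, 0, 0], "spin": 0, "fingers": 0.024},
])

```text
clock: 38.03
eef_pos: [0.5797, -0.0375, 0.0312]
eef_rot: [[0.983, 0.182, -0.0], [0.182, -0.983, -0.0], [-0.0, 0.0, -1.0]]
contact_force: [-0.1, -0.1, -0.7]
finger_gap: 0.0295
grasp_force: 30.0
```

```bash
python3 - <<'E'
from h import *
o,f=avg(1);plan([.5805,-.0375,.025],-79.42,o)
E
```

```text
std [0. 0. 0.] [ 0.57966915 -0.03749556  0.031267  ] 0.029386828438589578 [-0.67030206  0.43270493 -0.27142424] 38.0833
spin rad -0.0020 (after spin) tool dx 0.8 dy 0.2 dz 6.3 mm
```

>>> send_rows([
  {"translation": [0.0008, 0, 0.001], "spin": -0.002, "fingers": 0.024},
  {"translation": [0, 0, 0.002], "spin": 0, "fingers": 0.024},
  {"translation": [0, 0, 0.002], "spin": 0, "fingers": 0.024},
  {"translation": [0, 0, 0.001], "spin": 0, "fingers": 0.024},
  {"translation": [0, 0, 0], "spin": 0, "fingers": 0.024},
  {"translation": [0, 0, 0], "spin": 0, "fingers": 0.024},
  {"translation": [0, 0, 0], "spin": 0, "fingers": 0.024},
])

```text
clock: 38.67
eef_pos: [0.5803, -0.0373, 0.0252]
eef_rot: [[0.983, 0.184, -0.0], [0.184, -0.983, 0.0], [-0.0, -0.0, -1.0]]
contact_force: [0.5, 0.6, 0.0]
finger_gap: 0.0297
grasp_force: 30.0
```

>>> send_rows([
  {"translation": [0, 0, 0.0005], "spin": 0, "fingers": 0.024},
  {"translation": [0, 0, 0], "spin": 0, "fingers": 0.042},
  {"translation": [0, 0, 0], "spin": 0, "fingers": 0.042},
  {"translation": [0, 0, 0], "spin": 0, "fingers": 0.042},
  {"translation": [0, 0, 0], "spin": 0, "fingers": 0.042},
  {"translation": [0, 0, -0.005], "spin": 0, "fingers": 0.042},
  {"translation": [0, 0, -0.02], "spin": 0, "fingers": 0.042},
  {"translation": [0, 0, -0.035], "spin": 0, "fingers": 0.042},
])

```text
clock: 39.33
eef_pos: [0.5774, -0.0368, 0.0825]
eef_rot: [[0.983, 0.183, -0.007], [0.183, -0.983, 0.001], [-0.007, -0.003, -1.0]]
contact_force: [0.4, 0.3, 0.1]
finger_gap: 0.0419
grasp_force: 0.0
```

>>> send_rows([
  {"translation": [0, 0, -0.035], "spin": 0, "fingers": 0.044},
  {"translation": [0, 0, -0.035], "spin": 0, "fingers": 0.044},
  {"translation": [0, 0, -0.035], "spin": 0, "fingers": 0.044},
  {"translation": [-0.0021, -0.0315, -0.01], "spin": 0, "fingers": 0.044},
  {"translation": [-0.0021, -0.0315, 0], "spin": 0, "fingers": 0.044},
  {"translation": [-0.0021, -0.0315, 0], "spin": 0, "fingers": 0.044},
  {"translation": [-0.0021, -0.0315, 0], "spin": 0, "fingers": 0.044},
  {"translation": [-0.0021, -0.0315, 0], "spin": 0, "fingers": 0.044},
])

```text
clock: 40.0
eef_pos: [0.5405, 0.1168, 0.2004]
eef_rot: [[0.983, 0.183, 0.001], [0.183, -0.983, 0.0], [0.001, -0.0, -1.0]]
contact_force: [-0.4, -0.0, 0.7]
finger_gap: 0.0438
grasp_force: 0.0
```

>>> send_rows([
  {"translation": [-0.0021, -0.0315, 0], "spin": 0, "fingers": 0.044},
  {"translation": [-0.0021, -0.0315, 0], "spin": 0, "fingers": 0.044},
  {"translation": [-0.0021, -0.0315, 0], "spin": 0, "fingers": 0.044},
  {"translation": [-0.0021, -0.0315, 0], "spin": 0, "fingers": 0.044},
  {"translation": [-0.0021, -0.0315, 0], "spin": 0, "fingers": 0.044},
  {"translation": [-0.0021, -0.0315, 0], "spin": 0, "fingers": 0.044},
  {"translation": [0, 0, 0], "spin": -0.11, "fingers": 0.044},
  {"translation": [0, 0, 0], "spin": -0.11, "fingers": 0.044},
])

```text
clock: 40.67
eef_pos: [0.4932, 0.301, 0.2001]
eef_rot: [[0.916, 0.401, 0.0], [0.401, -0.916, 0.0], [0.0, -0.0, -1.0]]
contact_force: [-0.4, 0.2, -0.7]
finger_gap: 0.0441
grasp_force: 0.0
```

>>> send_rows([
  {"translation": [0, 0, 0], "spin": -0.11, "fingers": 0.044},
  {"translation": [0, 0, 0], "spin": -0.11, "fingers": 0.044},
  {"translation": [0, 0, 0], "spin": -0.11, "fingers": 0.044},
  {"translation": [0, 0, 0], "spin": -0.11, "fingers": 0.044},
  {"translation": [0, 0, 0], "spin": -0.11, "fingers": 0.044},
  {"translation": [0, 0, 0], "spin": -0.11, "fingers": 0.044},
  {"translation": [0, 0, 0], "spin": -0.035, "fingers": 0.044},
  {"translation": [0, 0, 0], "spin": 0, "fingers": 0.044},
])

```text
clock: 41.33
eef_pos: [0.4939, 0.299, 0.2001]
eef_rot: [[0.453, 0.892, 0.0], [0.892, -0.453, 0.0], [0.0, -0.0, -1.0]]
contact_force: [0.2, -1.5, -0.3]
finger_gap: 0.0437
grasp_force: 0.0
```

>>> send_rows([
  {"translation": [0, 0, 0], "spin": 0, "fingers": 0.044},
  {"translation": [0, 0, 0], "spin": 0, "fingers": 0.044},
])

```text
clock: 41.5
eef_pos: [0.494, 0.2991, 0.1999]
eef_rot: [[0.455, 0.89, 0.0], [0.89, -0.455, 0.0], [0.0, 0.0, -1.0]]
contact_force: [-0.5, -0.6, 0.1]
finger_gap: 0.044
grasp_force: 0.0
```

```bash
python3 - <<'E'
from h import *
look([.521,.352],243,90,"c1")
E
```

```text
41.5 [0.49402247 0.2990557  0.1999238 ] 51.406732202756274 (array([0.52084816, 0.3528966 ]), np.float64(243.0195108058403), np.float64(0.11060981401286674), 8691, np.float64(0.01346743814217577))
spin rad -0.0016 (after spin) tool dx 60.2 dy -0.5 dz 191.4 mm
```

>>> send_rows([
  {"translation": [0.03, -0.0005, 0.01], "spin": -0.0016, "fingers": 0.044},
  {"translation": [0.0302, 0, 0.02], "spin": 0, "fingers": 0.044},
  {"translation": [0, 0, 0.035], "spin": 0, "fingers": 0.044},
  {"translation": [0, 0, 0.035], "spin": 0, "fingers": 0.044},
  {"translation": [0, 0, 0.03], "spin": 0, "fingers": 0.044},
  {"translation": [0, 0, 0.03], "spin": 0, "fingers": 0.044},
  {"translation": [0, 0, 0.015], "spin": 0, "fingers": 0.044},
  {"translation": [0, 0, 0.01], "spin": 0, "fingers": 0.044},
], force=30)

```text
clock: 42.22
eef_pos: [0.5193, 0.3522, 0.0121]
eef_rot: [[0.453, 0.891, -0.004], [0.891, -0.453, -0.002], [-0.003, -0.002, -1.0]]
contact_force: [-0.3, 0.1, 0.1]
finger_gap: 0.044
grasp_force: 0.0
```

>>> send_rows([
  {"translation": [0, 0, 0.006], "spin": 0, "fingers": 0.044},
  {"translation": [0, 0, 0], "spin": 0, "fingers": 0.044},
  {"translation": [0, 0, 0], "spin": 0, "fingers": 0.044},
  {"translation": [0, 0, 0], "spin": 0, "fingers": 0.024},
  {"translation": [0, 0, 0], "spin": 0, "fingers": 0.024},
  {"translation": [0, 0, 0], "spin": 0, "fingers": 0.024},
  {"translation": [0, 0, 0], "spin": 0, "fingers": 0.024},
  {"translation": [0, 0, 0], "spin": 0, "fingers": 0.024},
])

```text
clock: 42.88
eef_pos: [0.5217, 0.3534, 0.0099]
eef_rot: [[0.453, 0.892, 0.002], [0.892, -0.453, 0.001], [0.002, 0.001, -1.0]]
contact_force: [0.5, 0.3, 6.3]
finger_gap: 0.0297
grasp_force: 30.0
```

>>> send_rows([
  {"translation": [0, 0, -0.01], "spin": 0, "fingers": 0.024},
  {"translation": [0, 0, -0.03], "spin": 0, "fingers": 0.024},
  {"translation": [0, 0, -0.035], "spin": 0, "fingers": 0.024},
  {"translation": [0, 0, -0.035], "spin": 0, "fingers": 0.024},
  {"translation": [0, 0, -0.03], "spin": -0.11, "fingers": 0.024},
  {"translation": [0, 0, 0], "spin": -0.11, "fingers": 0.024},
  {"translation": [0, 0, 0], "spin": -0.11, "fingers": 0.024},
  {"translation": [0, 0, 0], "spin": -0.11, "fingers": 0.024},
])

```text
clock: 43.55
eef_pos: [0.5211, 0.3531, 0.1504]
eef_rot: [[0.024, 1.0, 0.002], [1.0, -0.024, 0.001], [0.001, 0.002, -1.0]]
contact_force: [-0.0, 0.1, 0.2]
finger_gap: 0.0295
grasp_force: 30.0
```

>>> send_rows([
  {"translation": [0, 0, 0], "spin": -0.11, "fingers": 0.024},
  {"translation": [0, 0, 0], "spin": -0.11, "fingers": 0.024},
  {"translation": [0, 0, 0], "spin": -0.11, "fingers": 0.024},
  {"translation": [0, 0, 0], "spin": -0.11, "fingers": 0.024},
  {"translation": [0, 0, 0], "spin": -0.11, "fingers": 0.024},
  {"translation": [0, 0, 0], "spin": -0.11, "fingers": 0.024},
  {"translation": [0, 0, 0], "spin": -0.11, "fingers": 0.024},
  {"translation": [0, 0, 0], "spin": -0.11, "fingers": 0.024},
])

```text
clock: 44.22
eef_pos: [0.5206, 0.3528, 0.1492]
eef_rot: [[-0.755, 0.656, -0.0], [0.656, 0.755, -0.0], [0.0, -0.0, -1.0]]
contact_force: [0.1, -0.0, -0.8]
finger_gap: 0.0294
grasp_force: 30.0
```

>>> send_rows([
  {"translation": [0, 0, 0], "spin": -0.11, "fingers": 0.024},
  {"translation": [0, 0, 0], "spin": -0.11, "fingers": 0.024},
  {"translation": [0, 0, 0], "spin": -0.11, "fingers": 0.024},
  {"translation": [0, 0, 0], "spin": -0.11, "fingers": 0.024},
  {"translation": [0, 0, 0], "spin": -0.11, "fingers": 0.024},
  {"translation": [0, 0, 0], "spin": -0.11, "fingers": 0.024},
  {"translation": [0, 0, 0], "spin": -0.11, "fingers": 0.024},
  {"translation": [0, 0, 0], "spin": -0.11, "fingers": 0.024},
])

```text
clock: 44.88
eef_pos: [0.5206, 0.3528, 0.1493]
eef_rot: [[-0.986, -0.164, -0.0], [-0.164, 0.986, -0.0], [0.0, -0.0, -1.0]]
contact_force: [-0.5, -0.8, -0.6]
finger_gap: 0.0294
grasp_force: 30.0
```

>>> send_rows([
  {"translation": [0, 0, 0], "spin": -0.026, "fingers": 0.024},
  {"translation": [0, 0, 0], "spin": 0, "fingers": 0.024},
  {"translation": [0, 0, 0], "spin": 0, "fingers": 0.024},
])

```text
clock: 45.13
eef_pos: [0.5207, 0.3529, 0.1491]
eef_rot: [[-0.983, -0.183, -0.0], [-0.183, 0.983, 0.0], [0.0, 0.0, -1.0]]
contact_force: [-0.7, -0.3, -0.7]
finger_gap: 0.0289
grasp_force: 30.0
```

```bash
python3 - <<'E'
from h import *
o,f=avg(1);inhand(f);plan([.5707,.0176,.0235],100.58,o);print(o["q"])
E
```

```text
std [0. 0. 0.] [0.52076796 0.35291063 0.14903347] 0.029021522119564307 [ 0.2871451  -0.74708821 -0.70373071] 45.1833
tip x mm 52.35717260601423 [(10, np.float64(-22.9), np.float64(22.4), np.float64(-4.1)), (13, np.float64(-23.1), np.float64(21.1), np.float64(-4.1)), (16, np.float64(-15.1), np.float64(14.2), np.float64(-4.0)), (19, np.float64(-15.1), np.float64(13.0), np.float64(-4.0)), (22, np.float64(-15.5), np.float64(10.0), np.float64(-3.4)), (25, np.float64(-15.5), np.float64(4.1), np.float64(-2.8)), (28, np.float64(-15.5), np.float64(4.1), np.float64(-2.3)), (31, np.float64(-15.5), np.float64(4.1), np.float64(-1.7)), (34, np.float64(-15.4), np.float64(4.1), np.float64(-1.1)), (37, np.float64(-15.4), np.float64(4.1), np.float64(-0.6)), (40, np.float64(-15.4), np.float64(4.1), np.float64(-0.1)), (43, np.float64(-15.3), np.float64(4.1), np.float64(0.4)), (46, np.float64(-15.3), np.float64(4.1), np.float64(1.0)), (49, np.float64(-15.3), np.float64(4.1), np.float64(1.6)), (52, np.float64(-15.3), np.float64(4.1), np.float64(2.9))]
spin rad -0.0003 (after spin) tool dx 12.5 dy -338.8 dz 125.5 mm
[ 2.78345287e+01  2.69086616e+01  8.74514693e+01  3.62841400e-03
  6.56379356e+01 -7.27274874e+01]
```

>>> send_rows([
  {"translation": [0.0011, -0.0308, 0], "spin": 0, "fingers": 0.024},
  {"translation": [0.0011, -0.0308, 0], "spin": 0, "fingers": 0.024},
  {"translation": [0.0011, -0.0308, 0], "spin": 0, "fingers": 0.024},
  {"translation": [0.0011, -0.0308, 0], "spin": 0, "fingers": 0.024},
  {"translation": [0.0011, -0.0308, 0], "spin": 0, "fingers": 0.024},
  {"translation": [0.0011, -0.0308, 0], "spin": 0, "fingers": 0.024},
  {"translation": [0.0011, -0.0308, 0], "spin": 0, "fingers": 0.024},
  {"translation": [0.0011, -0.0308, 0], "spin": 0, "fingers": 0.024},
])

```text
clock: 45.85
eef_pos: [0.5577, 0.1077, 0.1489]
eef_rot: [[-0.983, -0.184, 0.0], [-0.184, 0.983, 0.0], [-0.0, 0.0, -1.0]]
contact_force: [0.1, 0.3, -0.2]
finger_gap: 0.0293
grasp_force: 30.0
```

>>> send_rows([
  {"translation": [0.0011, -0.0308, 0], "spin": 0, "fingers": 0.024},
  {"translation": [0.0011, -0.0308, 0], "spin": 0, "fingers": 0.024},
  {"translation": [0.0011, -0.0308, 0], "spin": 0, "fingers": 0.024},
  {"translation": [0, 0, 0.035], "spin": 0, "fingers": 0.024},
  {"translation": [0, 0, 0.035], "spin": 0, "fingers": 0.024},
  {"translation": [0, 0, 0.034], "spin": 0, "fingers": 0.024},
  {"translation": [0, 0, 0], "spin": 0, "fingers": 0.024},
  {"translation": [0, 0, 0], "spin": 0, "fingers": 0.024},
])

```text
clock: 46.52
eef_pos: [0.5698, 0.0178, 0.0436]
eef_rot: [[-0.983, -0.184, -0.005], [-0.184, 0.983, 0.0], [0.004, 0.001, -1.0]]
contact_force: [0.1, -0.5, -0.1]
finger_gap: 0.0293
grasp_force: 30.0
```

>>> send_rows([
  {"translation": [0, 0, 0], "spin": 0, "fingers": 0.024},
  {"translation": [0, 0, 0], "spin": 0, "fingers": 0.024},
])

```text
clock: 46.68
eef_pos: [0.5734, 0.0178, 0.0469]
eef_rot: [[-0.983, -0.185, 0.004], [-0.185, 0.983, -0.0], [-0.004, -0.001, -1.0]]
contact_force: [-0.4, -0.0, -0.4]
finger_gap: 0.0294
grasp_force: 30.0
```

```bash
python3 - <<'E'
from h import *
o,f=avg(1);inhand(f);plan([.571,.0177,.0255],100.58,o)
E
```

```text
std [0. 0. 0.] [0.57342874 0.01779882 0.04698709] 0.029066887525273366 [ 0.61113764 -0.06429439  0.33876975] 46.7333
tip x mm 52.38521688718968 [(10, np.float64(-23.2), np.float64(22.4), np.float64(-4.1)), (13, np.float64(-22.3), np.float64(21.8), np.float64(-4.1)), (16, np.float64(-15.0), np.float64(14.2), np.float64(-4.0)), (19, np.float64(-15.1), np.float64(12.9), np.float64(-3.9)), (22, np.float64(-15.4), np.float64(10.0), np.float64(-3.4)), (25, np.float64(-15.5), np.float64(4.1), np.float64(-2.7)), (28, np.float64(-15.5), np.float64(4.1), np.float64(-2.3)), (31, np.float64(-15.4), np.float64(4.1), np.float64(-1.8)), (34, np.float64(-15.5), np.float64(4.1), np.float64(-1.2)), (37, np.float64(-15.4), np.float64(4.1), np.float64(-0.7)), (40, np.float64(-15.4), np.float64(4.1), np.float64(-0.1)), (43, np.float64(-15.3), np.float64(4.1), np.float64(0.4)), (46, np.float64(-15.3), np.float64(4.1), np.float64(1.0)), (49, np.float64(-15.3), np.float64(4.0), np.float64(1.6)), (52, np.float64(-15.3), np.float64(4.0), np.float64(2.7))]
spin rad 0.0012 (after spin) tool dx 2.4 dy 0.3 dz 21.5 mm
```

>>> send_rows([
  {"translation": [0, 0, 0.004], "spin": 0, "fingers": 0.024},
  {"translation": [0, 0, 0.004], "spin": 0, "fingers": 0.024},
  {"translation": [0, 0, 0.004], "spin": 0, "fingers": 0.024},
  {"translation": [0, 0, 0], "spin": 0, "fingers": 0.024},
  {"translation": [0, 0, 0], "spin": 0, "fingers": 0.024},
  {"translation": [0, 0, 0], "spin": 0, "fingers": 0.024},
  {"translation": [0, 0, 0], "spin": 0, "fingers": 0.024},
  {"translation": [0, 0, 0], "spin": 0, "fingers": 0.024},
])

```text
clock: 47.4
eef_pos: [0.5716, 0.0177, 0.0327]
eef_rot: [[-0.983, -0.185, -0.0], [-0.185, 0.983, 0.0], [0.0, 0.0, -1.0]]
contact_force: [-0.3, 0.5, -1.1]
finger_gap: 0.0293
grasp_force: 30.0
```

```bash
python3 - <<'E'
from h import *
o,f=avg(2);plan([.571,.0177,.0255],100.58,o)
E
```

```text
std [2.80802602e-05 9.12025994e-06 2.25321144e-06] [0.57157397 0.0177139  0.03274377] 0.02957004788917429 [ 0.29195278 -0.38398087 -0.38535053] 47.5
spin rad 0.0009 (after spin) tool dx 0.6 dy 0.1 dz 7.2 mm
```

>>> send_rows([
  {"translation": [0.0005, 0, 0.002], "spin": 0.001, "fingers": 0.024},
  {"translation": [0, 0, 0.002], "spin": 0, "fingers": 0.024},
  {"translation": [0, 0, 0.002], "spin": 0, "fingers": 0.024},
  {"translation": [0, 0, 0.001], "spin": 0, "fingers": 0.024},
  {"translation": [0, 0, 0], "spin": 0, "fingers": 0.024},
  {"translation": [0, 0, 0], "spin": 0, "fingers": 0.024},
  {"translation": [0, 0, 0], "spin": 0, "fingers": 0.024},
])

```text
clock: 48.08
eef_pos: [0.571, 0.0177, 0.0257]
eef_rot: [[-0.983, -0.184, -0.0], [-0.184, 0.983, 0.0], [0.0, 0.0, -1.0]]
contact_force: [-0.1, 0.2, -0.9]
finger_gap: 0.0294
grasp_force: 30.0
```

>>> send_rows([
  {"translation": [0, 0, 0.0005], "spin": 0, "fingers": 0.024},
  {"translation": [0, 0, 0], "spin": 0, "fingers": 0.042},
  {"translation": [0, 0, 0], "spin": 0, "fingers": 0.042},
  {"translation": [0, 0, 0], "spin": 0, "fingers": 0.042},
  {"translation": [0, 0, 0], "spin": 0, "fingers": 0.042},
  {"translation": [0, 0, -0.005], "spin": 0, "fingers": 0.042},
  {"translation": [0, 0, -0.02], "spin": 0, "fingers": 0.042},
  {"translation": [0, 0, -0.035], "spin": 0, "fingers": 0.042},
])

```text
clock: 48.75
eef_pos: [0.5681, 0.0178, 0.0831]
eef_rot: [[-0.983, -0.183, -0.007], [-0.183, 0.983, 0.001], [0.007, 0.002, -1.0]]
contact_force: [0.8, -0.0, -0.3]
finger_gap: 0.0419
grasp_force: 0.0
```

>>> send_rows([
  {"translation": [0, 0, -0.035], "spin": 0, "fingers": 0.0878},
  {"translation": [0, 0, -0.035], "spin": 0, "fingers": 0.0878},
  {"translation": [0, -0.03, -0.035], "spin": 0, "fingers": 0.0878},
  {"translation": [0, -0.03, -0.035], "spin": 0, "fingers": 0.0878},
  {"translation": [0, -0.028, 0], "spin": 0, "fingers": 0.0878},
  {"translation": [0, 0, 0], "spin": 0.112, "fingers": 0.0878},
  {"translation": [0, 0, 0], "spin": 0.112, "fingers": 0.0878},
  {"translation": [0, 0, 0], "spin": 0.112, "fingers": 0.0878},
])

```text
clock: 49.42
eef_pos: [0.5861, -0.0639, 0.2192]
eef_rot: [[-0.988, 0.157, 0.001], [0.157, 0.988, -0.0], [-0.001, -0.0, -1.0]]
contact_force: [-0.5, 0.3, 1.7]
finger_gap: 0.0874
grasp_force: 0.0
```

>>> send_rows([
  {"translation": [0, 0, 0], "spin": 0.112, "fingers": 0.0878},
  {"translation": [0, 0, 0], "spin": 0.112, "fingers": 0.0878},
  {"translation": [0, 0, 0], "spin": 0.112, "fingers": 0.0878},
  {"translation": [0, 0, 0], "spin": 0.112, "fingers": 0.0878},
  {"translation": [0, 0, 0], "spin": 0.112, "fingers": 0.0878},
  {"translation": [0, 0, 0], "spin": 0.112, "fingers": 0.0878},
  {"translation": [0, 0, 0], "spin": 0.112, "fingers": 0.0878},
  {"translation": [0, 0, 0], "spin": 0.112, "fingers": 0.0878},
])

```text
clock: 50.08
eef_pos: [0.5859, -0.0631, 0.2188]
eef_rot: [[-0.495, 0.869, -0.0], [0.869, 0.495, 0.0], [0.0, -0.0, -1.0]]
contact_force: [-0.1, -0.0, -0.2]
finger_gap: 0.0871
grasp_force: 0.0
```

>>> send_rows([
  {"translation": [0, 0, 0], "spin": 0.112, "fingers": 0.0878},
  {"translation": [0, 0, 0], "spin": 0.112, "fingers": 0.0878},
  {"translation": [0, 0, 0], "spin": 0.115, "fingers": 0.0878},
  {"translation": [0, 0, 0], "spin": 0, "fingers": 0.0878},
  {"translation": [0, 0, 0], "spin": 0, "fingers": 0.0878},
  {"translation": [0, 0, 0], "spin": 0, "fingers": 0.0878},
])

```text
clock: 50.58
eef_pos: [0.586, -0.0632, 0.2186]
eef_rot: [[-0.187, 0.982, -0.0], [0.982, 0.187, -0.0], [-0.0, -0.0, -1.0]]
contact_force: [0.2, -0.2, 0.4]
finger_gap: 0.088
grasp_force: 0.0
```

```bash
python3 - <<'E'
from h import *
o,f=avg(1);W=cloud(f,o);cv2.imwrite("pics/j1.png",f["image"])
a=np.radians(10.58);X=np.array([np.cos(a),np.sin(a)]);Y=np.array([-X[1],X[0]]);q=W[...,:2]-[.581,-.0374];x=q@X;y=q@Y;z=W[...,2]
for k,yy in enumerate((-.056,0,.056)):
    c=np.array([.581,-.0374])+Y*yy
    b=bridge_fit(W,f["image"],c,10.58,zb=.015);d=b[0]-c
    m=lambda x0,x1,y0,y1:z[(x>x0)&(x<x1)&(y-yy>y0)&(y-yy<y1)]
    print(k,"off mm",d@X*1e3,d@Y*1e3,b[1:4],"block z L/R",np.median(m(-.02,-.008,-.012,.012)),np.median(m(.008,.02,-.012,.012)))
for q in ("blank_0",):
  for d in manip.find_in(q,f): print(d["confidence"],np.round(d["extent"]))
plan([.65,-.37,.2],10.58,o)
E
```

```text
std [0. 0. 0.] [ 0.58606109 -0.06317389  0.21859505] 0.08810169833118295 [ 0.21853496  0.68564591 -0.22757217] 50.6333
0 off mm -0.11707955349368467 55.79727829832576 (np.float64(10.652497272308675), np.float64(0.13868712157317475), 8304) block z L/R 0.029154041856065016 0.029165313841278184
1 off mm -0.1974857096914139 55.074973421785636 (np.float64(10.54396619149166), np.float64(0.13743995236113427), 8331) block z L/R 0.3163904277721266 0.3168134472415928
2 off mm -0.19453016552457442 -0.8915433357759016 (np.float64(10.443484916766165), np.float64(0.13138687102266178), 8397) block z L/R 0.029114493534975527 0.029085555378387362
0.79 [258.  97. 375. 136.]
0.7 [264. 228. 370. 270.]
0.69 [151. 411. 237. 463.]
0.61 [261. 167. 371. 202.]
spin rad 0.0025 (after spin) tool dx -313.3 dy 6.5 dz 18.6 mm
```

View pics/j1.png

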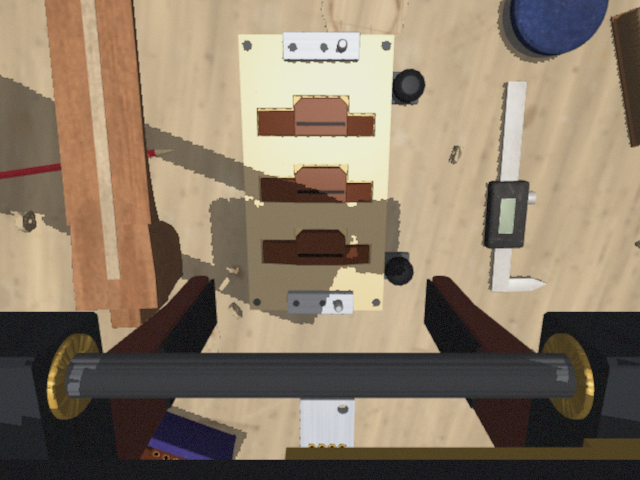

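>>> send_rows([
  {"translation": [-0.0285, 0.0065, 0], "spin": 0.0025, "fingers": 0.0878},
  {"translation": [-0.0285, 0, 0], "spin": 0, "fingers": 0.0878},
  {"translation": [-0.0285, 0, 0], "spin": 0, "fingers": 0.0878},
  {"translation": [-0.0285, 0, 0], "spin": 0, "fingers": 0.0878},
  {"translation": [-0.0285, 0, 0], "spin": 0, "fingers": 0.0878},
  {"translation": [-0.0285, 0, 0], "spin": 0, "fingers": 0.0878},
  {"translation": [-0.0285, 0, 0], "spin": 0, "fingers": 0.0878},
  {"translation": [-0.0285, 0, 0], "spin": 0, "fingers": 0.0878},
], force=45)

```text
clock: 51.35
eef_pos: [0.6338, -0.2876, 0.2184]
eef_rot: [[-0.182, 0.983, -0.0], [0.983, 0.182, 0.0], [0.0, -0.0, -1.0]]
contact_force: [0.5, 0.3, 0.5]
finger_gap: 0.0877
grasp_force: 0.0
```

>>> send_rows([
  {"translation": [-0.0285, 0, 0], "spin": 0, "fingers": 0.0878},
  {"translation": [-0.0285, 0, 0], "spin": 0, "fingers": 0.0878},
  {"translation": [-0.0285, 0, 0], "spin": 0, "fingers": 0.0878},
  {"translation": [0, 0, 0.03], "spin": 0, "fingers": 0.0878},
  {"translation": [0, 0, 0.03], "spin": 0, "fingers": 0.0878},
  {"translation": [0, 0, 0.03], "spin": 0, "fingers": 0.0878},
  {"translation": [0, 0, 0], "spin": 0, "fingers": 0.0878},
  {"translation": [0, 0, 0], "spin": 0, "fingers": 0.0878},
])

```text
clock: 52.02
eef_pos: [0.6479, -0.3694, 0.1266]
eef_rot: [[-0.182, 0.983, -0.004], [0.983, 0.182, 0.003], [0.003, -0.003, -1.0]]
contact_force: [-0.2, -0.8, 0.4]
finger_gap: 0.0875
grasp_force: 0.0
```

```bash
cat >> h.py <<'E'
def bar(f,zt):
    """bar top (tool z about zt) in tool frame: rect of edges, socket centre"""
    K=f["mtx"];z=f["range_z"];v,u=np.mgrid[0:480,0:640]
    P=np.stack([(u-K[0,2])*z/K[0,0],(v-K[1,2])*z/K[1,1],z,np.ones_like(z)],-1)@f["hand_eye"].T
    m=(abs(P[...,2]-zt)<.004)&(z>0)&(abs(P[...,1])<.05);m[300:]=0
    print("top tool z",np.median(P[m][:,2]))
    for x in np.arange(.03,.13,.015):
        t=P[m&(abs(P[...,0]-x)<.003)][:,1]
        if len(t)>20: print("x %.0f y %.1f %.1f"%(x*1e3,*(np.percentile(t,[1,99])*1e3)),end="; ")
    print("end x",np.percentile(P[m][:,0],99.9)*1e3)
    # socket: hole in the mask near x=.107,y=.016 (ray to top plane)
    d=np.stack([(u-K[0,2])/K[0,0],(v-K[1,2])/K[1,1],np.ones_like(z)],-1)@f["hand_eye"][:3,:3].T;o=f["hand_eye"][:3,3]
    Q=o+d*((np.median(P[m][:,2])-o[2])/d[...,2])[...,None]
    h=(~m)&(np.hypot(Q[...,0]-.107,Q[...,1]-.016)<.010)
    if h.any(): print("socket",h.sum(),(Q[h][:,:2].min(0)+Q[h][:,:2].max(0))/2*1e3, Q[h][:,:2].mean(0)*1e3)
E
python3 - <<'E'
from h import *
o,f=avg(1);bar(f,o["eef_pos"][2]-.010);plan([.65,-.37,.003],10.58,o)
cv2.imwrite("pics/b2.png",f["image"])
E
```

```text
std [0. 0. 0.] [ 0.64944617 -0.37032379  0.12890998] 0.08766734916077895 [0.00291454 0.46933642 1.26342926] 52.0667
top tool z 0.11651514410460709
x 30 y -24.1 30.6; x 45 y -24.3 30.7; x 60 y -24.7 30.8; x 75 y -24.3 30.5; x 90 y -24.6 30.8; x 105 y -24.4 30.9; end x 115.76762788878031
socket 247 [108.29958719  15.26050939] [105.41346804  18.48663626]
spin rad -0.0019 (after spin) tool dx 0.2 dy 0.6 dz 125.9 mm
```

>>> send_rows([
  {"translation": [-0.002, 0.002, 0.03], "spin": 0, "fingers": 0.0878},
  {"translation": [0, 0, 0.03], "spin": 0, "fingers": 0.0878},
  {"translation": [0, 0, 0.03], "spin": 0, "fingers": 0.0878},
  {"translation": [0, 0, 0.02], "spin": 0, "fingers": 0.0878},
  {"translation": [0, 0, 0.01], "spin": 0, "fingers": 0.0878},
  {"translation": [0, 0, 0.005], "spin": 0, "fingers": 0.0878},
  {"translation": [0, 0, 0], "spin": 0, "fingers": 0.0878},
  {"translation": [0, 0, 0], "spin": 0, "fingers": 0.0878},
])

```text
clock: 52.73
eef_pos: [0.6531, -0.3728, 0.0057]
eef_rot: [[-0.181, 0.983, 0.003], [0.983, 0.181, -0.002], [-0.002, 0.002, -1.0]]
contact_force: [0.4, 0.2, -0.3]
finger_gap: 0.088
grasp_force: 0.0
```

>>> send_rows([
  {"translation": [0, 0, 0], "spin": 0, "fingers": 0.05},
  {"translation": [0, 0, 0], "spin": 0, "fingers": 0.05},
  {"translation": [0, 0, 0], "spin": 0, "fingers": 0.05},
  {"translation": [0, 0, 0], "spin": 0, "fingers": 0.05},
  {"translation": [0, 0, 0], "spin": 0, "fingers": 0.05},
  {"translation": [0, 0, 0], "spin": 0, "fingers": 0.05},
])

```text
clock: 53.23
eef_pos: [0.6517, -0.372, 0.0038]
eef_rot: [[-0.181, 0.983, 0.0], [0.983, 0.181, -0.0], [-0.0, 0.0, -1.0]]
contact_force: [-0.4, -0.5, 1.4]
finger_gap: 0.0555
grasp_force: 45.0
```

>>> send_rows([
  {"translation": [0, 0, -0.01], "spin": 0, "fingers": 0.05},
  {"translation": [0, 0, -0.02], "spin": 0, "fingers": 0.05},
  {"translation": [0, 0, -0.03], "spin": 0, "fingers": 0.05},
  {"translation": [0, 0, -0.03], "spin": 0, "fingers": 0.05},
  {"translation": [0, 0, -0.03], "spin": 0, "fingers": 0.05},
  {"translation": [0, 0, 0], "spin": 0, "fingers": 0.05},
  {"translation": [0, 0, 0], "spin": 0, "fingers": 0.05},
  {"translation": [0, 0, 0], "spin": 0, "fingers": 0.05},
])

```text
clock: 53.9
eef_pos: [0.6505, -0.3712, 0.1221]
eef_rot: [[-0.181, 0.983, -0.002], [0.983, 0.181, 0.001], [0.002, -0.002, -1.0]]
contact_force: [0.9, 0.7, -3.8]
finger_gap: 0.0555
grasp_force: 45.0
```

```bash
python3 - <<'E'
from h import *
o,f=avg(1);bar(f,-.007);plan([.581,-.0374,.06],10.58,o)
cv2.imwrite("pics/b3.png",f["image"])
E
```

```text
std [0. 0. 0.] [ 0.64999403 -0.37082452  0.12103885] 0.05545348208410645 [-0.55924142  0.13031357 -4.93128695] 53.95
top tool z -0.006292667754435433
x 30 y -27.8 27.2; x 45 y -27.8 27.2; x 60 y -27.8 27.1; x 75 y -27.8 27.0; x 90 y -27.9 27.0; x 105 y -28.0 27.0; end x 111.09916980788657
socket 693 [105.23899022  16.4758316 ] [107.47935015  15.36231538]
spin rad -0.0028 (after spin) tool dx 340.4 dy -6.6 dz 61.0 mm
```

View pics/b3.png

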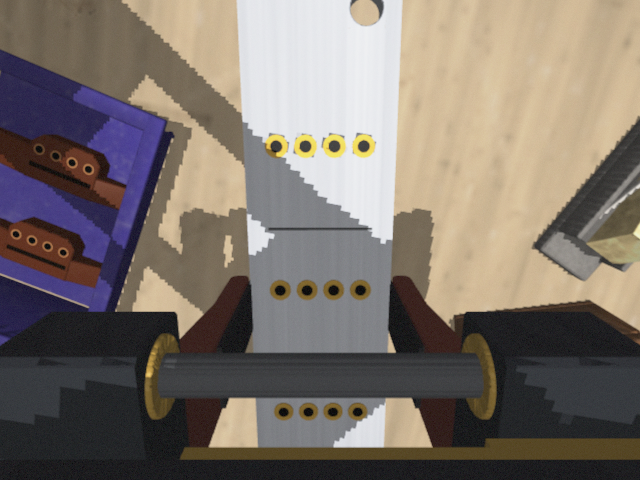

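```bash
python3 - <<'E'
from h import *
f=np.load("w3.npz");K=f["mtx"];H=f["hand_eye"]
def ray(u,v,zt):
    d=H[:3,:3]@[(u-K[0,2])/K[0,0],(v-K[1,2])/K[1,1],1];o=H[:3,3];return (o+d*(zt-o[2])/d[2])[:2]*1e3
for n,zt in (("w1",-.0076),("b3",-.0063)):
    im=cv2.imread(f"pics/{n}.png");g=im.copy();hsv=cv2.cvtColor(im,cv2.COLOR_BGR2HSV)
    m=((hsv[...,1]>150)&(hsv[...,0]>15)&(hsv[...,0]<32)).astype(np.uint8);m[:100]=0;m[440:]=0;m[:,:255]=0;m[:,385:]=0
    m=cv2.morphologyEx(m,cv2.MORPH_CLOSE,np.ones((9,9)));N,L,st,ce=cv2.connectedComponentsWithStats(m)
    R=[ray(*ce[i],zt) for i in range(1,N) if 60<st[i,4]<800];R=np.array(R);print(n,len(R))
    for k in (-1,0,1):
        t=R[abs(R[:,0]-56*k-4)<15];print("  row",k,len(t),t.mean(0) if len(t) else "")
E
```

```text
w1 0Traceback (most recent call last):
  File "<stdin>", line 11, in <module>
IndexError: too many indices for array: array is 1-dimensional, but 2 were indexed
```

```bash
python3 - <<'E'
from h import *
f=np.load("w3.npz");K=f["mtx"];H=f["hand_eye"]
def ray(u,v,zt):
    d=H[:3,:3]@[(u-K[0,2])/K[0,0],(v-K[1,2])/K[1,1],1];o=H[:3,3];return np.round((o+d*(zt-o[2])/d[2])[:2]*1e3,1)
for zt,px in ((-.0076,[(320.5,295),(320,151),(320.2,417),(368,14.5)]),(-.0063,[(320,290),(319.5,146),(320.5,411),(366,11)])):
    print([ray(*p,zt) for p in px])
E
```

```text
[array([5.6, 0.9]), array([61.8,  0.7]), array([-50.7,   0.7]), array([106.8,  16.9])]
[array([7.3, 0.7]), array([63.5,  0.5]), array([-48.7,   0.9]), array([108.3,  16.3])]
```

>>> send_rows([
  {"translation": [0.015, -0.0066, -0.01], "spin": -0.0028, "fingers": 0.05},
  {"translation": [0.027, 0, 0], "spin": 0, "fingers": 0.05},
  {"translation": [0.027, 0, 0], "spin": 0, "fingers": 0.05},
  {"translation": [0.027, 0, 0], "spin": 0, "fingers": 0.05},
  {"translation": [0.027, 0, 0], "spin": 0, "fingers": 0.05},
  {"translation": [0.027, 0, 0], "spin": 0, "fingers": 0.05},
  {"translation": [0.027, 0, 0], "spin": 0, "fingers": 0.05},
  {"translation": [0.027, 0, 0], "spin": 0, "fingers": 0.05},
])

```text
clock: 54.62
eef_pos: [0.6055, -0.1707, 0.131]
eef_rot: [[-0.183, 0.983, -0.004], [0.983, 0.183, 0.002], [0.003, -0.004, -1.0]]
contact_force: [-0.3, -0.6, -3.2]
finger_gap: 0.0554
grasp_force: 45.0
```

>>> send_rows([
  {"translation": [0.027, 0, 0], "spin": 0, "fingers": 0.05},
  {"translation": [0.027, 0, 0], "spin": 0, "fingers": 0.05},
  {"translation": [0.027, 0, 0], "spin": 0, "fingers": 0.05},
  {"translation": [0.027, 0, 0], "spin": 0, "fingers": 0.05},
  {"translation": [0.027, 0, 0], "spin": 0, "fingers": 0.05},
  {"translation": [0, 0, 0], "spin": 0, "fingers": 0.05},
  {"translation": [0, 0, 0.02], "spin": 0, "fingers": 0.05},
  {"translation": [0, 0, 0.02], "spin": 0, "fingers": 0.05},
])

```text
clock: 55.28
eef_pos: [0.5828, -0.0393, 0.0925]
eef_rot: [[-0.185, 0.983, 0.0], [0.983, 0.185, -0.0], [-0.0, 0.0, -1.0]]
contact_force: [0.2, 0.2, -4.7]
finger_gap: 0.0549
grasp_force: 45.0
```

>>> send_rows([
  {"translation": [0, 0, 0.02], "spin": 0, "fingers": 0.05},
  {"translation": [0, 0, 0.01], "spin": 0, "fingers": 0.05},
  {"translation": [0, 0, 0], "spin": 0, "fingers": 0.05},
  {"translation": [0, 0, 0], "spin": 0, "fingers": 0.05},
  {"translation": [0, 0, 0], "spin": 0, "fingers": 0.05},
  {"translation": [0, 0, 0], "spin": 0, "fingers": 0.05},
  {"translation": [0, 0, 0], "spin": 0, "fingers": 0.05},
  {"translation": [0, 0, 0], "spin": 0, "fingers": 0.05},
])

```text
clock: 55.95
eef_pos: [0.5835, -0.04, 0.0644]
eef_rot: [[-0.184, 0.983, 0.001], [0.983, 0.184, -0.0], [-0.001, 0.001, -1.0]]
contact_force: [-0.2, -0.9, -3.9]
finger_gap: 0.0556
grasp_force: 45.0
```

```bash
python3 - <<'E'
from h import *
o,f=avg(3);bar(f,-.0065);plan([.5813,-.0388,.055],10.58,o)
cv2.imwrite("pics/b4.png",f["image"][:240,200:440].repeat(2,0).repeat(2,1))
E
```

```text
std [9.76618237e-05 4.81688097e-05 1.22303114e-04] [ 0.58326452 -0.0399551   0.06407213] 0.05540387183896559 [ 0.47610057 -0.23371122 -3.99718438] 56.1
top tool z -0.006337149204258458
x 30 y -27.7 27.1; x 45 y -27.7 27.2; x 60 y -27.7 27.1; x 75 y -27.8 27.0; x 90 y -27.9 27.0; x 105 y -27.9 27.0; end x 111.10130266993893
socket 689 [104.59468338  17.12255915] [107.44410888  15.34257658]
spin rad 0.0000 (after spin) tool dx 1.5 dy -1.7 dz 9.1 mm
```

View pics/b4.png

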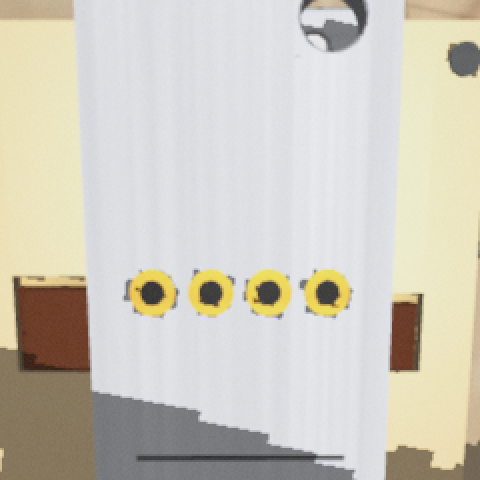

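```bash
python3 - <<'E'
from h import *
o,f=avg(1);C=np.linalg.inv(f["hand_eye"]);K=f["mtx"]
B=np.eye(4);B[:3,:3]=o["eef_rot"];B[:3,3]=o["eef_pos"]
a=np.radians(10.58);X=np.array([np.cos(a),np.sin(a)]);Y=np.array([-X[1],X[0]])
p=np.array([.581,-.0374])+.016*X+.107*Y
def pr(t): q=C@t; u=K@q[:3]; return u[:2]/u[2]
for z in (.043,.031): print("pin z",z,pr(np.linalg.inv(B)@[*p,z,1]))
print("tool frame pin",(np.linalg.inv(B)@[*p,.043,1])[:3]*1e3)
for x in (.107,.1083,.109): print("hole",x,pr(np.array([x,.016,-.0063,1])))
im=f["image"][0:30,340:395];print(np.round(im.mean(2)).astype(int)[::2,::2])
E
```

```text
std [0. 0. 0.] [ 0.58301498 -0.03988704  0.06378751] 0.055395785732150316 [-0.48286168 -0.65039525 -4.86954674] 56.15
pin z 0.043 [356.84249023  24.46316271]
pin z 0.031 [354.4659321   31.67502977]
tool frame pin [109.81653099  14.47822191  20.77636832]
hole 0.107 [367.88226369  12.97628206]
hole 0.1083 [367.99158854   8.74438418]
hole 0.109 [368.0506638    6.45761683]
[[225 226 225 225 228 204  80  67 113 161 182 188 191 183 178 153  87  72
   73  72  71 154 225 222 221 220 220 221]
 [227 224 227 225 229 152  70 120 176 177 182 187 189 183 178 174 161  87
   74  71  69 125 212 224 220 221 221 221]
 [226 225 225 225 225 137 142 181 181 175 169 178 183 182 182 181 179 176
   96  71  68 110 213 224 222 221 221 222]
 [226 225 224 226 223 161 227 227 227 228 227 227 226 228 227 227 226 227
  197  73  72  92 202 222 222 220 221 222]
 [226 225 226 225 221 207 228 228 228 229 228 229 227 226 229 226 228 228
  227 103  71  81 209 223 220 221 221 222]
 [227 225 224 225 224 202 228 227 228 228 229 202 122 121 199 200 216 228
  228 163  73  91 220 223 221 220 221 221]
 [226 226 225 226 229 154 
[... 327 characters left out ...]
226 224 225 226 230 230 200 208 229 231 177  86 116 122 121 122 122 121
  119 124 200 227 228 222 220 220 220 222]
 [227 226 224 226 229 230 226 187 224 230 232 190 100 126 125 125 125 124
  130 177 225 228 227 221 221 222 221 222]
 [225 224 225 226 229 231 229 225 183 225 230 220 110 119 126 125 124 142
  187 223 229 228 227 221 221 222 221 222]
 [226 226 224 226 230 231 230 230 230 216 215 219 119 113 124 121 153 212
  227 228 229 229 228 221 221 220 222 222]
 [226 226 224 225 230 230 231 229 232 232 231 217 212 206 217 221 229 228
  228 228 229 228 227 222 222 222 221 221]
 [226 225 224 225 218 226 232 230 232 233 231 230 232 234 233 231 231 230
  227 228 230 230 227 221 220 221 222 221]]
```

>>> send_rows([
  {"translation": [0.001, -0.0015, 0.005], "spin": 0, "fingers": 0.05},
  {"translation": [0, 0, 0], "spin": 0, "fingers": 0.05},
  {"translation": [0, 0, 0], "spin": 0, "fingers": 0.05},
  {"translation": [0, 0, 0], "spin": 0, "fingers": 0.05},
  {"translation": [0, 0, 0], "spin": 0, "fingers": 0.05},
  {"translation": [0, 0, 0], "spin": 0, "fingers": 0.05},
  {"translation": [0, 0, 0], "spin": 0, "fingers": 0.05},
  {"translation": [0, 0, 0], "spin": 0, "fingers": 0.05},
])

```text
clock: 56.82
eef_pos: [0.5813, -0.0392, 0.0585]
eef_rot: [[-0.184, 0.983, 0.0], [0.983, 0.184, 0.0], [-0.0, 0.0, -1.0]]
contact_force: [-0.1, 1.0, -4.7]
finger_gap: 0.0557
grasp_force: 45.0
```

```bash
python3 - <<'E'
from h import *
o,f=avg(2);plan([.5810,-.0391,.055],10.58,o)
E
```

```text
std [1.29080970e-05 8.98286932e-06 1.29481062e-07] [ 0.58128655 -0.03917539  0.05848967] 0.05555091636905758 [ 0.14572902  0.26250637 -3.18946315] 56.9167
spin rad 0.0001 (after spin) tool dx 0.1 dy -0.3 dz 3.5 mm
```

Settled and aligned; descend gently to the pins and home (TCP 0.0347).

>>> send_rows([
  {"translation": [0, -0.0003, 0.004], "spin": 0, "fingers": 0.05},
  {"translation": [0, 0, 0.004], "spin": 0, "fingers": 0.05},
  {"translation": [0, 0, 0.003], "spin": 0, "fingers": 0.05},
  {"translation": [0, 0, 0.003], "spin": 0, "fingers": 0.05},
  {"translation": [0, 0, 0], "spin": 0, "fingers": 0.05},
  {"translation": [0, 0, 0], "spin": 0, "fingers": 0.05},
  {"translation": [0, 0, 0], "spin": 0, "fingers": 0.05},
])

```text
clock: 57.5
eef_pos: [0.581, -0.0392, 0.0444]
eef_rot: [[-0.184, 0.983, -0.0], [0.983, 0.184, 0.0], [0.0, -0.0, -1.0]]
contact_force: [0.4, 0.2, -3.4]
finger_gap: 0.0554
grasp_force: 45.0
```

>>> send_rows([
  {"translation": [0, 0, 0.003], "spin": 0, "fingers": 0.05},
  {"translation": [0, 0, 0.003], "spin": 0, "fingers": 0.05},
  {"translation": [0, 0, 0.002], "spin": 0, "fingers": 0.05},
  {"translation": [0, 0, 0.0015], "spin": 0, "fingers": 0.05},
  {"translation": [0, 0, 0.001], "spin": 0, "fingers": 0.05},
  {"translation": [0, 0, 0], "spin": 0, "fingers": 0.05},
  {"translation": [0, 0, 0], "spin": 0, "fingers": 0.05},
])

```text
clock: 58.08
eef_pos: [0.5808, -0.0392, 0.0347]
eef_rot: [[-0.184, 0.983, -0.0], [0.983, 0.184, -0.0], [0.0, -0.0, -1.0]]
contact_force: [-2.6, 0.6, 4.4]
finger_gap: 0.0554
grasp_force: 45.0
```

>>> send_rows([
  {"translation": [0, 0, 0.0008], "spin": 0, "fingers": 0.05},
  {"translation": [0, 0, 0], "spin": 0, "fingers": 0.05},
  {"translation": [0, 0, 0], "spin": 0, "fingers": 0.05},
  {"translation": [0, 0, 0], "spin": 0, "fingers": 0.0878},
  {"translation": [0, 0, 0], "spin": 0, "fingers": 0.0878},
  {"translation": [0, 0, 0], "spin": 0, "fingers": 0.0878},
  {"translation": [0, 0, 0], "spin": 0, "fingers": 0.0878},
  {"translation": [0, 0, 0], "spin": 0, "fingers": 0.0878},
])

```text
clock: 58.75
eef_pos: [0.5811, -0.0392, 0.0331]
eef_rot: [[-0.184, 0.983, 0.0], [0.983, 0.184, -0.0], [-0.0, 0.0, -1.0]]
contact_force: [-0.8, -0.9, 0.3]
finger_gap: 0.085
grasp_force: 0.0
```

>>> send_rows([
  {"translation": [0, 0, -0.01], "spin": 0, "fingers": 0.0878},
  {"translation": [0, 0, -0.02], "spin": 0, "fingers": 0.0878},
  {"translation": [0, 0, -0.035], "spin": 0, "fingers": 0.0878},
  {"translation": [-0.015, 0, -0.035], "spin": 0, "fingers": 0.0878},
  {"translation": [-0.02, 0, -0.035], "spin": 0, "fingers": 0.0878},
  {"translation": [0, 0, -0.035], "spin": 0, "fingers": 0.0878},
  {"translation": [0, 0, 0], "spin": 0, "fingers": 0.0878},
  {"translation": [0, 0, 0], "spin": 0, "fingers": 0.0878},
])

```text
clock: 59.42
eef_pos: [0.5891, -0.0743, 0.2063]
eef_rot: [[-0.183, 0.983, 0.006], [0.983, 0.183, -0.001], [-0.002, 0.005, -1.0]]
contact_force: [0.2, 1.1, -0.4]
finger_gap: 0.088
grasp_force: 0.0
```

>>> send_rows([
  {"translation": [0, 0, 0], "spin": 0, "fingers": 0.0878},
  {"translation": [0, 0, 0], "spin": 0, "fingers": 0.0878},
  {"translation": [0, 0, 0], "spin": 0, "fingers": 0.0878},
  {"translation": [0, 0, 0], "spin": 0, "fingers": 0.0878},
])

```text
clock: 59.75
eef_pos: [0.5864, -0.0732, 0.2017]
eef_rot: [[-0.184, 0.983, -0.003], [0.983, 0.184, 0.001], [0.001, -0.003, -1.0]]
contact_force: [0.2, -0.2, -0.9]
finger_gap: 0.0878
grasp_force: 0.0
```

```bash
python3 - <<'E'
from h import *
o,f=avg(2);W=cloud(f,o);cv2.imwrite("pics/fin.png",f["image"])
a=np.radians(10.58);X=np.array([np.cos(a),np.sin(a)]);Y=np.array([-X[1],X[0]]);q=W[...,:2]-[.581,-.0374];x=q@X;y=q@Y;z=W[...,2]
m=(z>.036)&(z<.05)&(abs(x)<.05)&(abs(y)<.14);r=cv2.minAreaRect(np.stack([x[m],y[m]],1).astype(np.float32));print(r,[np.median(z[m&(abs(y-t)<.01)]) for t in (-.08,-.03,.03,.09)])
E
```

```text
std [9.24330918e-05 5.10750062e-05 1.18863869e-04] [ 0.58671952 -0.07327633  0.20198806] 0.08778739897483406 [-0.02752747  0.38589219 -0.25306975] 59.85
((-0.0006820857524871826, -0.000499039888381958), (0.05614852532744408, 0.23707595467567444), 0.14491690695285797) [np.float64(0.041291279692331845), np.float64(0.04127730325885187), np.float64(0.04126101426242787), np.float64(0.04119412751347873)]
```

View pics/fin.png

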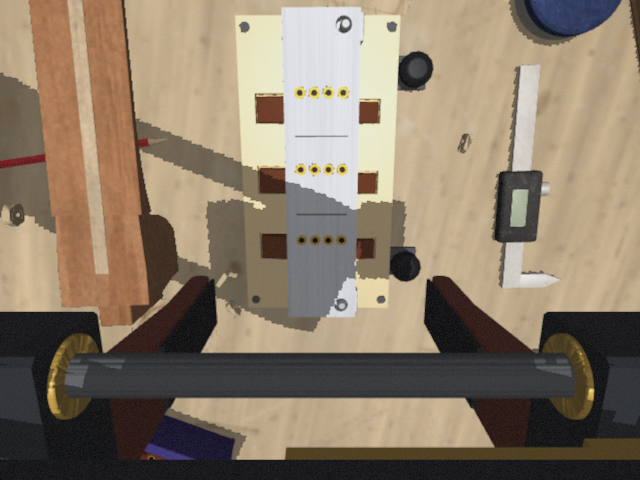

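The picture shows the bar home over both pins, flat at 41 mm and within 1 mm of the seat, with all three blanks underneath it.

```bash
python3 -c "
from plant import manip
print(manip.close_job())"
```

```text
the job is handed in; nothing more can be done
None
```

I handed the job in at about 60 s with all three blanks seated, the guide bar home on both pins, and both drilled bridges (only two were in the jig) flat in the indigo tray; the hand-in returned no verdict.

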